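# Change the cartridge behind the reagent bottles

### The arm

A 6-joint arm with a two-finger parallel gripper is mounted at the origin on the work surface. World frame = base frame: x ahead of the robot, y to its left, z up, the work surface at z = 0. Lengths are in m, angles in degrees, forces in N, time in s.
With the tool pointing down it reaches from about 0.4 to 0.825 m from the base axis. Payload 7 kg.
Tool frame: the origin (TCP) lies at the very end of the fingers, on their centre line; the grasp point (between the pads) lies 19 mm behind it (r.grasp_offset is the z of the grasp point in the tool frame, in m); z points along the fingers, y is the direction in which the jaws open and shut (so a half turn about z gives the same grasp; the last joint's range is limited). The gripper opens to 88 mm and grips with 3 to 60 N. Pads are 19 mm wide; open, the fingers measure 130 mm over their backs; the gripper's body (78 mm by 193 mm) begins 47 mm behind the grasp point.
Start: joints at [90.189, 20.546, 0.682, 0, -70.136, -16.507], TCP at [0.19, 0.648, 0.227] pointing down, gripper open.
Joint ranges: [-176.03, 176.03], [-82.01, 121.73], [-58.28, 71.71], [-173.87, 95.51], [-174.79, -0.11], [-173.66, 173.66]. Speed limits (degrees/s): [136.94, 136.94, 172.46, 180, 180, 180].

### API

Orientations are given as [roll, pitch, yaw] about the fixed x, y, z axes, in that order (R = Rz(yaw) Ry(pitch) Rx(roll)).
In Python, from plant import r, capture, calibration, order gives the robot as it stands.
- The arm moves only by the tool servo_tool, never from a script. Its arguments are lists of equal length, an entry for each row: "grip": the closure, from -1 (fully open) to 1 (shut), so that 0 is half open; "translation": the shift along the tool's x, y, z in m, a list of three; "turn": the turn about the tool's z in rad. A call has 1 to 10 rows; each row is the pose to reach, as a shift and turn from the pose commanded when the call began, along the tool's axes at that moment; what a row does not reach only later rows make up. A row lasts 1/12 s, in which the tool goes at most 41.7 mm and 7.16 degrees, less where a joint would pass 70% of its speed; a pose out of reach is approached as far as the arm can. A call with a gripper value outside its range is refused whole. The fingers move at their own pace and stop on an object; "newtons" is the grip in N (left out, the last holds). Time passes only in rows, so rows that repeat a pose let the fingers close. It gives the time, the measured TCP pose, the force and the opening at its end, in the units of the state.
- r.get_state(): the state, without advancing time (a new reading comes with each control period).
- capture(name): name is "side" or "top" or "wrist"; returns (picture, depth): 480x640x3 uint8, blue, green, red; 480x640 float32, m along the optical axis (not along the pixel's ray), 0 where there is no reading.
- calibration(name): a dict with "fx", "fy", "cx", "cy" (pixels), "view" (4x4, takes a point from world to camera coordinates). Camera axes: x right, y up, looking along -z (the intrinsics and any distortion apply to the point x, -y, -z); pixel columns grow to the right and rows downward; lengths in m; the calibration is good to about 2 mm. The wrist camera is an equidistant fisheye: a pixel r from the principal point sees the ray r / f radians off the axis. A picture is of the moment at which its call begins: read the wrist's pose just before it. calibration takes no time and is no camera call; for the wrist camera it gives the pose at the moment of the call.
- order.close_job(): hands the job in, once; it reports no verdict.
The state is a dict: "time_s": time; "joints": joint angles; "qd": joint speeds; "joint_torque": joint torques, N m; "tcp_pos": TCP position; "eef_rot": TCP orientation; "contact_force": force on the tool from outside, world axes, zero at the start; "moment": the same for the moment, N m; "gripper_width": finger opening in m.
Only numpy, scipy, OpenCV 4.12 (cv2) and the standard library are available. Lean on these libraries where they do the work, as an engineer would, in place of code of your own. Each camera call takes 0.05 s, during which the arm holds its last target.

### The job

Change the spent reagent cartridge in the back lane of the dock for the fresh one: first stand both bottles that are in front of it on the steel tray, then set the spent cartridge right way up in the white discard tray and seat the fresh one from the black cradle flat in the back lane. Only then put each bottle back upright in the same well it came out of. Set things down rather than drop them, tip nothing over, leave the two tube racks where they are, and let go of everything at the end.

Things in the scene. Friction and masses are not known exactly. Their poses are not given: they have to be found in the camera images.
- round_bottle: Loose round amber glass bottle, 50 mm diameter, 112 mm tall, about 0.16 kg: cylinder to 70 mm, shoulder to a 26 mm neck at 80 mm, black round cap 30 mm diameter from 88 mm to the top; lift it by the cap from above. Origin at the centre of its underside, z up. Stands at the start in one of the dock's two front wells (either); it must go back to that well.
- square_bottle: Loose square white plastic bottle, 46 x 46 mm, 98 mm tall, about 0.15 kg: square to 58 mm, shoulder to a 26 mm neck at 66 mm, black round cap 30 mm diameter from 74 mm to the top; lift it by the cap from above. Origin at the centre of its underside, z up. Stands at the start in the dock's other front well; it must go back to that well.
- spent_cartridge: Loose white cartridge, a block 30 mm wide (its x), 112 mm long (its y), 42 mm tall, about 0.09 kg, a thin tongue reaching 12 mm out from the top of its +y end; five open dark wells on top (used up). Origin at the centre of the block's underside, z up. Lies at the start in the dock's back lane. Grip it across the 30 mm, at mid length, in the upper 27 mm.
- fresh_cartridge: Loose cartridge of the same size, shape and origin as the spent one, but sealed: a flat foil covers its top, no open wells. Lies at the start in the black cradle. It may be seated either way round.
- dock: Fixed dock, 124 (its x) x 152 mm (its y), 49 mm high, white deck. Origin under its centre at bench level; +x is its back, away from the robot. Floors 40 mm above the origin, rims and partitions 4 mm thick, tops at 49 mm. In front two bottle wells, floors 62 (x) x 70 mm (y), centred at x -27, y +37 and -37 mm. Behind, one cartridge lane, floor 50 (x) x 144 mm (y), centred at x +33, y 0.
- steel_tray: Fixed low stainless tray, 110 mm (its x) x 200 mm (its y), with a folded wire handle at its +y end: the side area for the two bottles, empty at the start. Origin under its centre on the bench. Floor 2 mm above the origin, walls 2 mm thick, rim at 20 mm.
- discard_tray: Fixed low white plastic tray with a ribbed floor and a grip lug at each end, for used cartridges: 124 mm (its x) x 224 mm (its y) overall, inside 112 x 182 mm, empty at the start. Origin under its centre on the bench. Floor 3 mm above the origin, rim at 15.5 mm. The used cartridge goes anywhere well inside it, on its base, best along y.
- cradle: Fixed black cartridge cradle, 80 mm (its x) x 160 mm (its y), holding the fresh cartridge, which lies along y at its centre. Origin under its centre on the bench. Floor 8 mm above the origin, low locating lugs to 15 mm around a 50 x 138 mm place.
- tube_rack: Bystander: salmon-pink rack, 60 x 150 mm, with glass tubes standing in it, 107 mm tall; origin at the centre of its underside. To be left where it is.
- tube_block: Bystander: grey block, 64 x 120 x 45 mm, with short glass tubes to 75 mm; origin at the centre of its underside. To be left where it is.
Things that resemble listed ones, but are neither listed nor needed, are in the scene too. Leave any yellow look-alike of the round_bottle alone.

How it is judged (in metres and radians):
On the way, in this order (a step that is already met when the one before it is completed fails the run):
1. both bottles stand upright and released on the steel tray, the spent cartridge still in the back lane (x of round_bottle in the frame of steel_tray between -0.04 and 0.04 m and y of round_bottle in the frame of steel_tray between -0.088 and 0.088 m and z of each of round_bottle, square_bottle in the frame of steel_tray below 0.008 m and angle between each of round_bottle, square_bottle, spent_cartridge's own z axis and vertical below 0.12 rad and x of square_bottle in the frame of steel_tray between -0.04 and 0.04 m and y of square_bottle in the frame of steel_tray between -0.088 and 0.088 m and contact force between each of round_bottle, square_bottle and the fingers below 0.1 N and x of spent_cartridge in the frame of dock between 0.02 and 0.046 m and y of spent_cartridge in the frame of dock between -0.02 and 0.02 m and z of spent_cartridge in the frame of dock between 0.035 and 0.045 m and angle between the y axis of spent_cartridge and the y axis of dock, either way round below 0.25 rad), for 0.2 s.
2. the spent cartridge lies on its base, released, in the discard tray, both bottles still on the steel tray (x of round_bottle in the frame of steel_tray between -0.04 and 0.04 m and y of round_bottle in the frame of steel_tray between -0.088 and 0.088 m and z of each of round_bottle, square_bottle in the frame of steel_tray below 0.008 m and angle between each of round_bottle, square_bottle, spent_cartridge's own z axis and vertical below 0.12 rad and x of square_bottle in the frame of steel_tray between -0.04 and 0.04 m and y of square_bottle in the frame of steel_tray between -0.088 and 0.088 m and x of spent_cartridge in the frame of discard_tray between -0.048 and 0.048 m and y of spent_cartridge in the frame of discard_tray between -0.05 and 0.05 m and z of spent_cartridge in the frame of discard_tray below 0.009 m and contact force between spent_cartridge and the fingers below 0.1 N), for 0.2 s.
3. the fresh cartridge is seated flat in the back lane, released, both bottles still on the steel tray (x of round_bottle in the frame of steel_tray between -0.04 and 0.04 m and y of round_bottle in the frame of steel_tray between -0.088 and 0.088 m and z of each of round_bottle, square_bottle in the frame of steel_tray below 0.008 m and angle between each of round_bottle, square_bottle, fresh_cartridge's own z axis and vertical below 0.12 rad and x of square_bottle in the frame of steel_tray between -0.04 and 0.04 m and y of square_bottle in the frame of steel_tray between -0.088 and 0.088 m and x of fresh_cartridge in the frame of dock between 0.02 and 0.046 m and y of fresh_cartridge in the frame of dock between -0.02 and 0.02 m and z of fresh_cartridge in the frame of dock between 0.035 and 0.045 m and angle between the y axis of fresh_cartridge and the y axis of dock, either way round below 0.25 rad and contact force between fresh_cartridge and the fingers below 0.1 N), for 0.2 s.
At the end, for the whole second after the job is handed in: Fresh cartridge flat in the back lane (within 13 mm across, 20 mm along, 5 mm in height); spent one on its base in the discard tray (within 48 mm in x, 50 mm in y of its centre); each bottle upright within 18 mm of where it stood at the start; all released and at rest (x of fresh_cartridge in the frame of dock between 0.02 and 0.046 m and y of fresh_cartridge in the frame of dock between -0.02 and 0.02 m and z of fresh_cartridge in the frame of dock between 0.035 and 0.045 m and angle between each of fresh_cartridge, spent_cartridge, round_bottle, square_bottle's own z axis and vertical below 0.12 rad and angle between the y axis of fresh_cartridge and the y axis of dock, either way round below 0.25 rad and x of spent_cartridge in the frame of discard_tray between -0.048 and 0.048 m and y of spent_cartridge in the frame of discard_tray between -0.05 and 0.05 m and z of spent_cartridge in the frame of discard_tray below 0.009 m and distance of each of round_bottle, square_bottle from where it was at the start of the episode below 0.018 m and linear speed of each of round_bottle, square_bottle, spent_cartridge, fresh_cartridge below 0.02 m/s and angular speed of each of round_bottle, square_bottle, spent_cartridge, fresh_cartridge below 0.1 rad/s and contact force between each of round_bottle, square_bottle, spent_cartridge, fresh_cartridge and the fingers below 0.1 N); the robot touches nothing.
It fails at once if a bottle or cartridge was tipped over (angle between any of round_bottle, square_bottle, spent_cartridge, fresh_cartridge's own z axis and vertical above 0.6 rad).
It fails at once if a bottle or cartridge was dropped from more than about 25 mm ((linear speed of round_bottle above 0.7 m/s and contact force between round_bottle and the fingers below 0.05 N) or (linear speed of square_bottle above 0.7 m/s and contact force between square_bottle and the fingers below 0.05 N) or (linear speed of spent_cartridge above 0.7 m/s and contact force between spent_cartridge and the fingers below 0.05 N) or (linear speed of fresh_cartridge above 0.7 m/s and contact force between fresh_cartridge and the fingers below 0.05 N)).
It fails at once if a tube rack was pushed more than 25 mm or knocked over (distance of any of tube_rack, tube_block from where it was at the start of the episode above 0.025 m or angle between any of tube_rack, tube_block's own z axis and vertical above 0.3 rad).
It also fails if it takes over 120 s, if anything falls off the work surface, if the arm or the gripper's body presses on something with over 40 N, if the wrist force passes 120 N, or if a joint passes its speed limit or range.

## Working session

There is one attempt and no reset: what is moved stays moved. The work goes in short steps, Python scripts to look and compute and a tool call to move; the robot and the scene stay as the last step left them, time stands still between calls to the robot, and variables do not carry over. Pictures are saved under pics/ and viewed, and the job is handed in when it is done.

Besides the shell and the picture viewer there is one more tool, called after "Request:" by a JSON object that holds its "op" and its "data". servo_tool: Moves the arm, as the interface text tells. Its arguments: {"type":"object","properties":{"grip":{"type":"array","items":{"type":"number"}},"translation":{"type":"array","items":{"type":"array","items":{"type":"number"}}},"turn":{"type":"array","items":{"type":"number"}},"newtons":{"type":"number"}},"required":["grip","translation","turn"]}

```bash
ls; mkdir -p pics
python3 - <<'E'
from plant import r,capture,calibration,order
import cv2
print(r.get_state(), r.grasp_offset)
for n in("side","top","wrist"):
    c=calibration(n);print(n,c)
    p,d=capture(n);cv2.imwrite(f"pics/{n}0.png",p)
    import numpy as np;np.save(f"pics/{n}0.npy",d)
E
```

```text
pics
{'time_s': 0.0, 'joints': array([ 9.01876164e+01,  2.05909247e+01,  6.32287995e-01, -1.92703456e-02,
       -7.01361829e+01, -1.65079770e+01]), 'qd': array([ 0.01691977, -0.0312323 , -0.04255214, -0.07876434,  0.05606322,
        0.04479691]), 'joint_torque': array([-2.37888671e-03, -5.82723463e+01,  2.93076038e+01,  6.99756458e+00,
        7.07656582e-03, -1.57113959e-04]), 'tcp_pos': array([0.18956179, 0.64731115, 0.22561984]), 'eef_rot': array([ 1.79903941e+02, -9.57681803e-03, -1.63269154e+01]), 'contact_force': array([-0.33829543, -0.49037408,  0.97434627]), 'moment': array([0.0020351 , 0.0021775 , 0.04815904]), 'gripper_width': 0.08762868329015122} -0.0188
side {'fx': 471.9435619324122, 'fy': 471.9435619324122, 'cx': 330.12211028899077, 'cy': 234.68833785423925, 'view': array([[ 0.66381262, -0.74789285, -0.00301604, -0.37853095],
       [ 0.48376224,  0.42629386,  0.76436093, -0.33384265],
       [-0.57037436, -0.50885148,  0.64478156, -0.72671519],
       [ 0.        ,  0.        ,  0.        ,  1.        ]])}
top {'fx': 465.9140936202767, 'fy': 465.9140936202767, 'cx': 316.8708226347848, 'cy': 244.95631489434754, 'view': array([[ 0.01156948, -0.99987459, -0.01081476,  0.01350473],
       [ 0.99540821,  0.01048871,  0.09514456, -0.58143215],
       [-0.09501919, -0.01186588,  0.99540472, -1.04322482],
       [ 0.        ,  0.        ,  0.        ,  1.        ]])}
wrist {'fx': 371.64829954431775, 'fy': 371.64829954431775, 'cx': 323.0987545446838, 'cy': 244.68350515017275, 'view': array([[-0.28166934, -0.95951007,  0.00167647,  0.67368165],
       [ 0.91826026, -0.27006621, -0.28958994,  0.03760715],
       [ 0.27831722, -0.08002917,  0.95714934, -0.39169225],
       [ 0.        ,  0.        ,  0.        ,  1.        ]])}
```

View pics/top0.png

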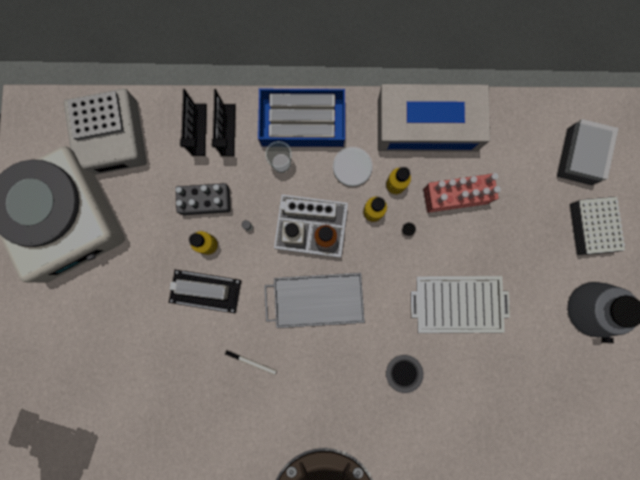

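View pics/side0.png

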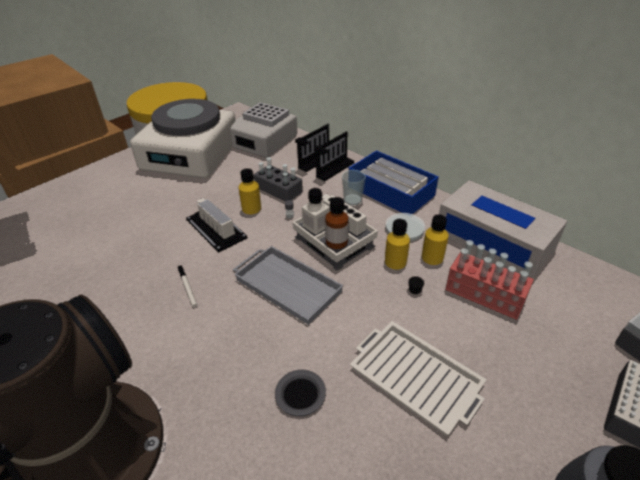

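View pics/wrist0.png

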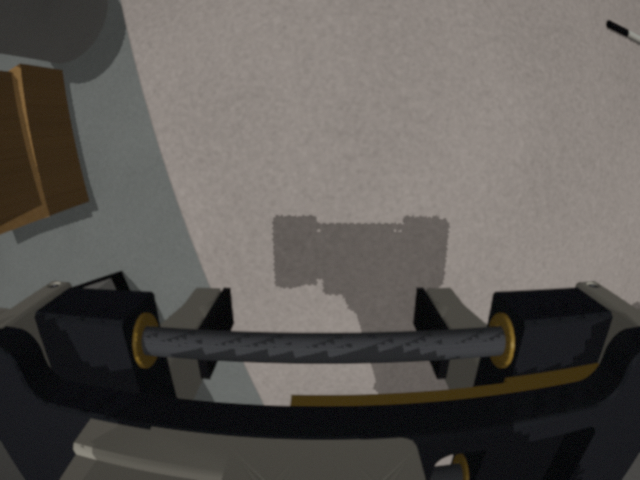

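Run:
```python
import cv2
p=cv2.imread("pics/top0.png")
cv2.imwrite("pics/topA.png",cv2.resize(p[165:345,160:370],None,fx=3.75,fy=3.3,interpolation=2)) if 0 else cv2.imwrite("pics/topA.png",cv2.resize(p[185:345,160:370],None,fx=3.7,fy=3.7,interpolation=2))
cv2.imwrite("pics/topB.png",cv2.resize(p[190:265,265:365],None,fx=8,fy=8,interpolation=2))
cv2.imwrite("pics/topC.png",cv2.resize(p[260:345,400:520],None,fx=6,fy=6,interpolation=2))
```

```text
(no output)
```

View pics/topA.png

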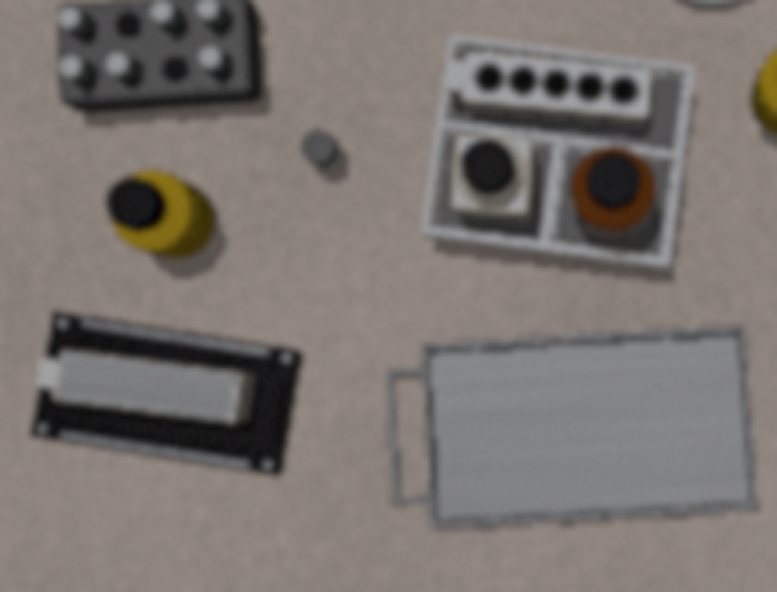

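View pics/topB.png

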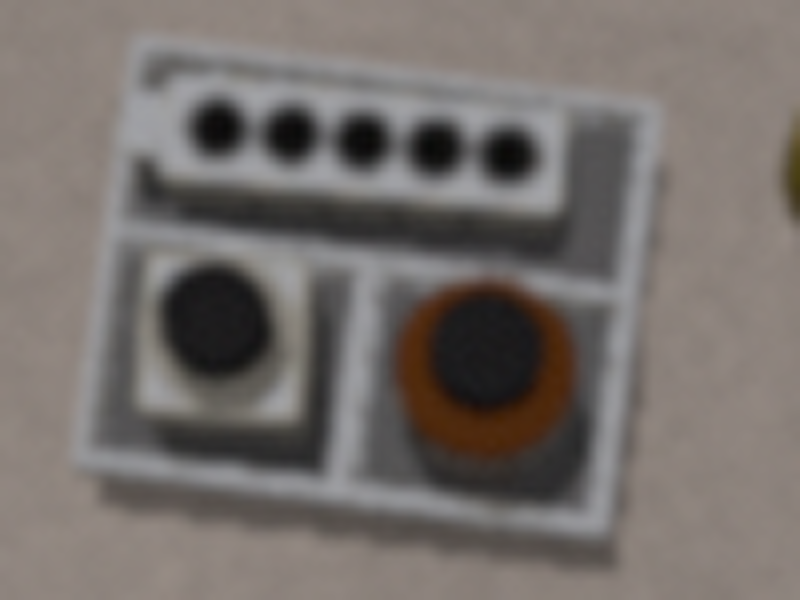

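View pics/topC.png

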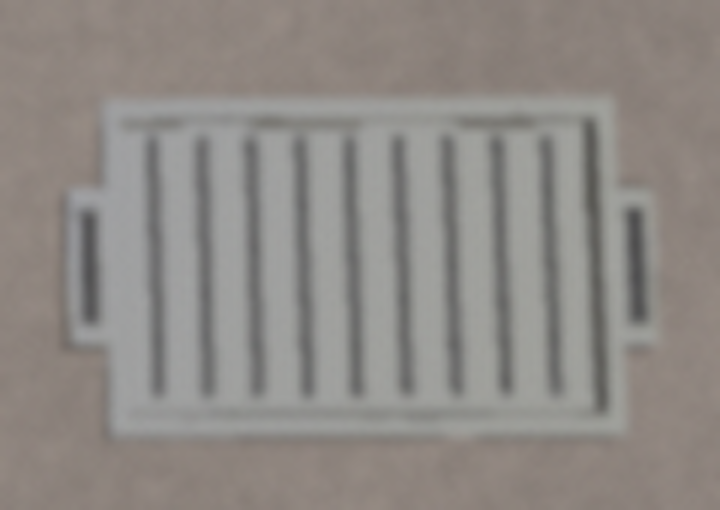

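```bash
cat > h.py <<'E'
import numpy as np,json
from plant import r,capture,calibration
def ray(c,u,v,fish=False):
    x=(u-c['cx'])/c['fx'];y=(v-c['cy'])/c['fy']
    if fish:
        t=np.hypot(x,y);s=np.sin(t)/t if t>1e-9 else 1;d=np.array([x*s,-y*s,-np.cos(t)])
    else: d=np.array([x,-y,-1.])
    V=c['view'];R=V[:3,:3];o=-R.T@V[:3,3];return o,R.T@d
def atz(c,u,v,z,fish=False):
    o,d=ray(c,u,v,fish);return o+d*(z-o[2])/d[2]
def atdepth(c,u,v,D,fish=False):
    o,d=ray(c,u,v,fish);return o+d*D
def proj(c,p,fish=False):
    q=c['view'][:3,:3]@np.array(p)+c['view'][:3,3]
    if fish:
        t=np.arctan2(np.hypot(q[0],q[1]),-q[2]);h=np.hypot(q[0],q[1]);return c['cx']+c['fx']*t*q[0]/h,c['cy']-c['fy']*t*q[1]/h
    return c['cx']-c['fx']*q[0]/q[2],c['cy']+c['fy']*q[1]/q[2]
E
cat > m1.py <<'E'
from h import *
c=calibration('top');d=np.load('pics/top0.npy')
def f(n,cu,cv,off,s,z):
    u=(cu+.5)/s-.5+off[0];v=(cv+.5)/s-.5+off[1]
    p=atz(c,u,v,z);D=d[int(round(v)),int(round(u))]
    print(n,np.round([u,v],1),p.round(4),'depth:',atdepth(c,u,v,D).round(3));return p
B=(265,190);A=(160,185);C=(400,260)
for n,u,v,z in [('dTL',138,42,.049),('dTR',660,102,.049),('dBR',612,538,.049),('dBL',75,465,.049),('sq',217,320,.138),('rd',487,350,.152),('w1',218,128,.082),('w3',362,140,.082),('w5',508,154,.082)]:f(n,u,v,B,8,z)
for n,u,v,z in [('sTL',426,347,.02),('sTR',742,330,.02),('sBR',755,507,.02),('sBL',435,524,.02),('cTL',54,314,.01),('cTR',300,353,.01),('cBR',278,470,.01),('cBL',33,434,.01),('fTL',62,350,.05),('fTR',246,372,.05),('fBR',238,422,.05),('fBL',56,402,.05),('yel',137,204,.112)]:f(n,u,v,A,3.7,z)
for n,u,v,z in [('xTL',105,98,.0155),('xTR',613,98,.0155),('xBR',628,432,.0155),('xBL',112,435,.0155)]:f(n,u,v,C,6,z)
E
python3 m1.py
```

```text
dTL [281.8 194.8] [0.6931 0.1009 0.049 ] depth: [0.693 0.101 0.051]
dTR [347.1 202.3] [ 0.6772 -0.0478  0.049 ] depth: [ 0.686 -0.05   0.002]
dBR [341.1 256.8] [ 0.553 -0.035  0.049] depth: [ 0.556 -0.037  0.002]
dBL [273.9 247.7] [0.572  0.1164 0.049 ] depth: [0.576 0.121 0.001]
sq [291.7 229.6] [0.6022 0.0711 0.138 ] depth: [0.602 0.071 0.14 ]
rd [325.4 233.3] [0.5934 0.0013 0.152 ] depth: [0.594 0.001 0.15 ]
w1 [291.8 205.6] [0.6626 0.0754 0.082 ] depth: [0.663 0.075 0.082]
w3 [309.8 207.1] [0.6596 0.0358 0.082 ] depth: [0.659 0.036 0.083]
w5 [328.1 208.8] [ 0.6561 -0.0044  0.082 ] depth: [ 0.656 -0.004  0.084]
sTL [274.8 278.4] [0.5036 0.116  0.02  ] depth: [0.504 0.116 0.022]
sTR [360.2 273.8] [ 0.5164 -0.0803  0.02  ] depth: [ 0.516 -0.08   0.02 ]
sBR [363.7 321.7] [ 0.4077 -0.0886  0.02  ] depth: [ 0.406 -0.09   0.001]
sBL [277.2 326.3] [0.3949 0.1083 0.02  ] depth: [0.395 0.109 0.018]
cTL [174.2 269.5] [0.5219 0.3523 0.01  ] depth: [0.522 0.354 0.006]
cTR [240.7 280. ] [0.4992 0.1962 0.01  ] depth: [0.499 0.197 0.003]
cBR [234.8 311.7] [0.4262 0.208  0.01  ] depth: [0.426 0.208 0.008]
cBL [168.6 301.9] [0.4467 0.3624 0.01  ] depth: [0.447 0.363 0.007]
fTL [176.4 279.2] [0.4986 0.3338 0.05  ] depth: [0.499 0.334 0.049]
fTR [226.1 285.2] [0.4866 0.2216 0.05  ] depth: [0.487 0.227 0.025]
fBR [224.  298.7] [0.4565 0.2256 0.05  ] depth: [0.456 0.234 0.009]
fBL [174.8 293.3] [0.4672 0.3362 0.05  ] depth: [0.467 0.349 0.009]
yel [196.7 239.8] [0.5816 0.2745 0.112 ] depth: [0.582 0.275 0.11 ]
xTL [417.1 275.9] [ 0.5132 -0.2118  0.0155] depth: [ 0.513 -0.212  0.015]
xTR [501.8 275.9] [ 0.5154 -0.4061  0.0155] depth: [ 0.516 -0.413 -0.002]
xBR [504.2 331.6] [ 0.389  -0.4085  0.0155] depth: [ 0.388 -0.414  0.001]
xBL [418.2 332.1] [ 0.3854 -0.2133  0.0155] depth: [ 0.384 -0.216 -0.   ]
```

```bash
cat > m2.py <<'E'
from h import *
c=calibration('top');d=np.load('pics/top0.npy').astype(float)
v,u=np.mgrid[0:480,0:640]
x=(u-c['cx'])/c['fx'];y=(v-c['cy'])/c['fy']
P=np.stack([x*d,-y*d,-d],-1);V=c['view'];W=(P-V[:3,3])@V[:3,:3]
W[d==0]=np.nan
def box(n,u0,u1,v0,v1,zmin):
    w=W[v0:v1,u0:u1].reshape(-1,3);w=w[w[:,2]>zmin]
    print(n,len(w),'min',np.nanmin(w,0).round(3),'max',np.nanmax(w,0).round(3),'mean',w.mean(0).round(4))
box('yelcap',180,225,225,260,.1)
box('yelall',180,225,225,260,.05)
box('beaker',262,296,140,175,.03)
box('bluebox',258,348,88,148,.03)
box('dev',0,110,150,280,.05)
box('yel2',360,390,190,225,.1)
box('yel3',385,415,160,195,.1)
box('tubeblock',170,232,180,215,.05)
box('weight',380,430,350,395,.01)
box('pinkrack',420,505,170,215,.05)
box('stub',240,256,215,233,.01)
E
python3 m2.py
python3 - <<'E'
import cv2
p=cv2.imread("pics/top0.png")
cv2.imwrite("pics/topD.png",cv2.resize(p[220:315,160:250],None,fx=6,fy=6,interpolation=2))
E
```

```text
yelcap 174 min [0.569 0.263 0.101] max [0.599 0.294 0.117] mean [0.5831 0.2777 0.1109]
yelall 449 min [0.559 0.254 0.051] max [0.608 0.303 0.117] mean [0.5811 0.2725 0.0873]
beaker 450 min [0.752 0.073 0.03 ] max [0.824 0.151 0.08 ] mean [0.793  0.1114 0.0558]
bluebox 4122 min [ 0.796 -0.04   0.03 ] max [0.943 0.16  0.077] mean [0.8792 0.0618 0.0509]
dev 11573 min [0.494 0.471 0.05 ] max [0.789 0.709 0.134] mean [0.6394 0.5883 0.1088]
yel2 166 min [ 0.651 -0.123  0.1  ] max [ 0.68  -0.095  0.117] mean [ 0.6644 -0.1093  0.1114]
yel3 171 min [ 0.717 -0.177  0.1  ] max [ 0.746 -0.148  0.118] mean [ 0.7303 -0.1627  0.1113]
tubeblock 261 min [0.66  0.239 0.05 ] max [0.712 0.337 0.079] mean [0.6863 0.2878 0.0695]
weight 271 min [ 0.251 -0.222  0.01 ] max [ 0.335 -0.138  0.016] mean [ 0.2921 -0.1809  0.0116]
pinkrack 1840 min [ 0.665 -0.384  0.05 ] max [ 0.745 -0.227  0.112] mean [ 0.702  -0.3015  0.0767]
stub 92 min [0.616 0.173 0.011] max [0.636 0.194 0.045] mean [0.6255 0.1827 0.0361]
```

View pics/topD.png

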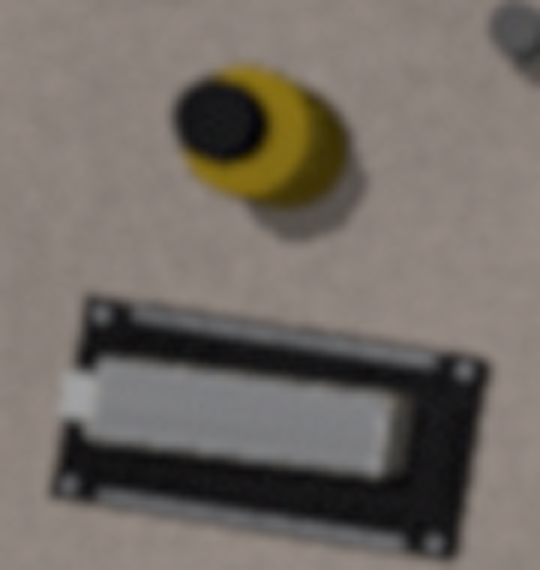

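```bash
cat >> h.py <<'E'
def go(x,y,z,yaw):
    s=r.get_state();e=np.radians(s['eef_rot'])
    from scipy.spatial.transform import Rotation as Ro
    R=Ro.from_euler('xyz',e).as_matrix()
    d=np.array([x,y,z])-s['tcp_pos']
    t=(yaw-s['eef_rot'][2]+180)%360-180
    print('t',round(s['time_s'],2),'tcp',s['tcp_pos'].round(4),s['eef_rot'].round(2),'w',round(s['gripper_width'],4),'F',s['contact_force'].round(1))
    print(' shift',(R.T@d).round(4),'rows',round(np.linalg.norm(d)/.0417,1),'turn',round(-np.radians(t),4),'rows',round(abs(t)/7.16,1))
E
python3 -c "
from h import *
go(.525,.28,.2,-6)
c=calibration('top')
for n,u,v in [('TL',97,358),('TR',387,392),('BR',382,478),('BL',85,435)]:
  print(n,atz(c,u/6+160-.4,v/6+220-.4,.05).round(4))
"
```

```text
t 0.15 tcp [0.1896 0.6475 0.2259] [ 1.7993e+02 -1.0000e-02 -1.6320e+01] w 0.0879 F [-0.2  0.7  0.2]
 shift [0.4252 0.2584 0.0262] rows 11.9 turn -0.1801 rows 1.4
TL [0.4985 0.3352 0.05  ]
TR [0.4871 0.2262 0.05  ]
BR [0.4552 0.2271 0.05  ]
BL [0.4698 0.3385 0.05  ]
```

Request:
{"op": "servo_tool", "data": {"grip": [1,1,1,1,1,1,1,1,1,1], "translation": [[0.035,0.022,0],[0.07,0.043,0],[0.105,0.065,0],[0.14,0.086,0],[0.175,0.108,0],[0.21,0.129,0],[0.245,0.15,0],[0.28,0.17,0],[0.315,0.192,0],[0.34,0.207,0]], "turn": [-0.05,-0.1,-0.15,-0.18,-0.18,-0.18,-0.18,-0.18,-0.18,-0.18], "newtons": 20}}

```text
time_s: 0.98
tcp_pos: [0.4592, 0.3509, 0.2266]
eef_rot: [180.0, 0.0, -6.1]
contact_force: [0.8, -0.0, 0.3]
gripper_width: 0.0266
```

```bash
python3 -c "
from h import *
go(.525,.28,.2,-6.5)
"
```

```text
t 0.98 tcp [0.4592 0.3509 0.2266] [179.98   0.    -6.06] w 0.0266 F [ 0.8 -0.   0.3]
 shift [0.073  0.0636 0.0266] rows 2.4 turn 0.0078 rows 0.1
```

Request:
{"op": "servo_tool", "data": {"grip": [1,1,1,1,1,1], "translation": [[0.03,0.025,0.0],[0.06,0.05,0.01],[0.073,0.0636,0.02],[0.073,0.0636,0.0266],[0.073,0.0636,0.0266],[0.073,0.0636,0.0266]], "turn": [0.008,0.008,0.008,0.008,0.008,0.008]}}

```text
time_s: 1.48
tcp_pos: [0.5235, 0.2826, 0.1996]
eef_rot: [180.0, 0.0, -6.5]
contact_force: [-0.1, 0.2, 0.3]
gripper_width: -0.0001
```

```bash
python3 -c "
from h import *
import cv2
go(.518,.28,.022,-6.5)
c=calibration('wrist');p,d=capture('wrist');cv2.imwrite('pics/w1.png',p);np.save('pics/w1.npy',d)
import pickle;pickle.dump(c,open('pics/w1.pkl','wb'))
"
```

```text
t 1.48 tcp [0.5235 0.2826 0.1996] [ 1.7995e+02  4.0000e-02 -6.4800e+00] w -0.0001 F [-0.1  0.2  0.3]
 shift [-0.005   0.0031  0.1776] rows 4.3 turn 0.0003 rows 0.0
```

View pics/w1.png

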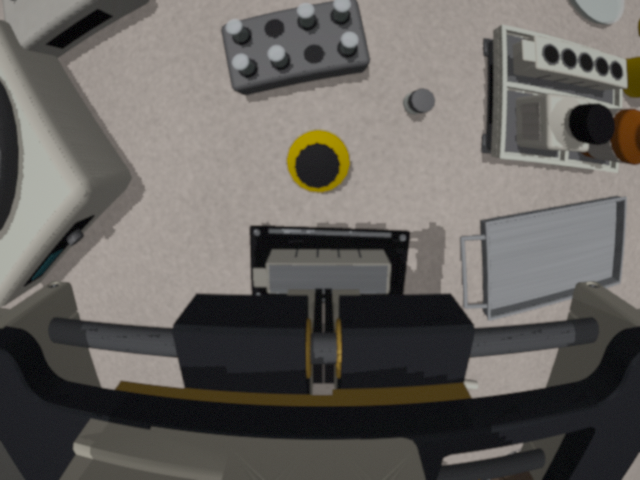

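```bash
python3 -c "
from h import *
import pickle
c=pickle.load(open('pics/w1.pkl','rb'));d=np.load('pics/w1.npy')
o,_=ray(c,1,1);print('cam',o)
for n,u,v,z in [('yel',318,166,.112),('sq',592,123,.138),('f1',270,263,.05),('f2',389,250,.05),('f3',391,293,.05),('ct1',257,230,.015),('ct2',404,238,.015)]:
  p=atz(c,u,v,z,True);print(n,p.round(4), d[v,u])
"
```

```text
cam [0.60090622 0.27351948 0.35848137]
yel [0.5809 0.279  0.112 ] 0.24204245
sq [0.6019 0.0823 0.138 ] 0.20546499
f1 [0.4964 0.3326 0.05  ] 0.32581943
f2 [0.4964 0.2267 0.05  ] 0.36701488
f3 [0.4546 0.2271 0.05  ] 0.38008237
ct1 [0.5193 0.3467 0.015 ] 0.3602515
ct2 [0.4951 0.2058 0.015 ] 0.36110616
```

Request:
{"op": "servo_tool", "data": {"grip": [1,1,1,1,1,1,1,1], "translation": [[-0.01,0.001,0],[-0.01,0.001,0.04],[-0.01,0.001,0.08],[-0.01,0.001,0.12],[-0.01,0.001,0.15],[-0.01,0.001,0.17],[-0.01,0.001,0.177],[-0.01,0.001,0.177]], "turn": [0,0,0,0,0,0,0,0]}}

```text
time_s: 2.2
tcp_pos: [0.5123, 0.283, 0.0219]
eef_rot: [179.9, 0.1, -6.4]
contact_force: [-0.1, 0.9, 0.3]
gripper_width: 0.0005
```

Request:
{"op": "servo_tool", "data": {"grip": [1,1,1,1,1,1,1,1,1,1], "translation": [[-0.004,0,0],[-0.008,0,0],[-0.012,0,0],[-0.015,0,0],[-0.017,0,0],[-0.019,0,0],[-0.021,0,0],[-0.022,0,0],[-0.023,0,0],[-0.023,0,0]], "turn": [0,0,0,0,0,0,0,0,0,0]}}

```text
time_s: 3.03
tcp_pos: [0.4907, 0.2854, 0.0229]
eef_rot: [180.0, 0.0, -6.5]
contact_force: [1.5, 0.7, 0.6]
gripper_width: 0.0007
```

```bash
python3 -c "
from h import *
import cv2
go(.49,.282,.022,-6.5)
for n in('top','side'):
  p,d=capture(n);cv2.imwrite('pics/%s1.png'%n,p)
  cv2.imwrite('pics/%s1c.png'%n,cv2.resize(p[220:320,150:260] if n=='top' else p[160:270,160:300],None,fx=5,fy=5,interpolation=2))
"
```

```text
t 3.03 tcp [0.4907 0.2854 0.0229] [180.     0.    -6.47] w 0.0007 F [1.5 0.7 0.6]
 shift [-0.0003  0.0035  0.0009] rows 0.1 turn 0.0006 rows 0.0
```

View pics/side1.png

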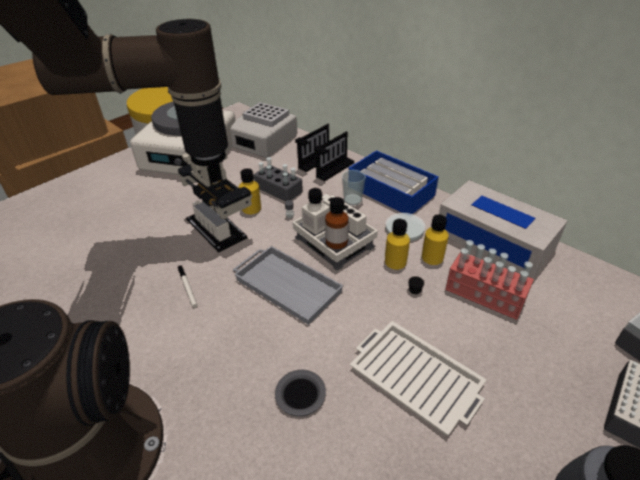

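View pics/top1c.png

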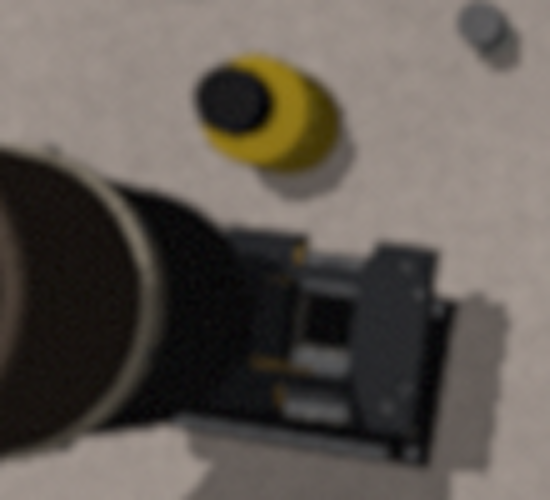

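Request:
{"op": "servo_tool", "data": {"grip": [1,1,1,1,1,1,1,1,1], "translation": [[-0.001,0,0],[0.005,0,0],[0.015,0,0],[0.018,0,0],[0.018,0,-0.04],[0.018,0,-0.08],[0.018,0,-0.12],[0.018,0,-0.16],[0.018,0,-0.18]], "turn": [0,0,0,0,0,0,0,0,0]}}

```text
time_s: 3.88
tcp_pos: [0.5108, 0.2842, 0.2085]
eef_rot: [-179.8, -0.3, -6.5]
contact_force: [0.3, 1.4, 1.2]
gripper_width: 0.0004
```

Request:
{"op": "servo_tool", "data": {"grip": [-0.4,-0.4,-0.4,-0.4,-0.4,-0.4,-0.4,-0.4], "translation": [[0.005,0.03,-0.02],[0.01,0.06,-0.03],[0.02,0.09,-0.04],[0.02,0.12,-0.04],[0.02,0.15,-0.04],[0.02,0.15,-0.04],[0.02,0.15,-0.04],[0.02,0.15,-0.04]], "turn": [0.12,0.24,0.36,0.48,0.6,0.72,0.84,0.96]}}

```text
time_s: 4.55
tcp_pos: [0.512, 0.1311, 0.2432]
eef_rot: [-180.0, 0.0, -61.9]
contact_force: [1.0, 1.2, -0.1]
gripper_width: 0.0481
```

```bash
python3 -c "
from h import *
import cv2
go(.593,.001,.25,-96.6)
for n in('top',):
  p,d=capture(n);cv2.imwrite('pics/%s2.png'%n,p);np.save('pics/top2.npy',d)
  cv2.imwrite('pics/%s2c.png'%n,cv2.resize(p[220:320,150:260],None,fx=5,fy=5,interpolation=2))
"
```

```text
t 4.55 tcp [0.512  0.1311 0.2432] [-1.7999e+02  2.0000e-02 -6.1910e+01] w 0.0481 F [ 1.   1.2 -0.1]
 shift [ 0.1529 -0.0102 -0.0069] rows 3.7 turn 0.6055 rows 4.8
```

View pics/top2c.png

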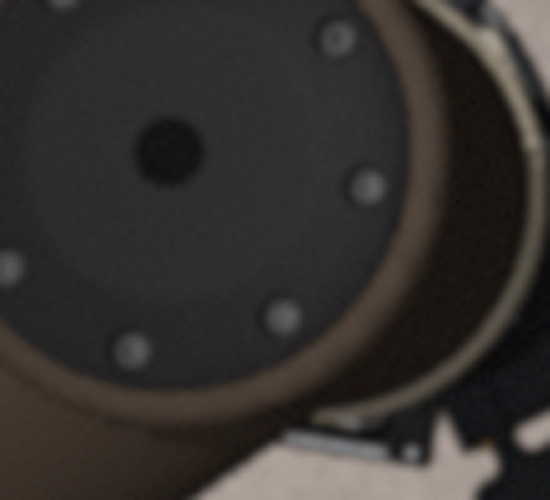

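Request:
{"op": "servo_tool", "data": {"grip": [-0.8,-0.8,-0.8,-0.8,-0.8,-0.8,-0.8,-0.8], "translation": [[0.03,-0.002,-0.007],[0.06,-0.004,-0.007],[0.09,-0.006,-0.007],[0.12,-0.008,-0.007],[0.153,-0.01,-0.007],[0.153,-0.01,-0.007],[0.153,-0.01,-0.007],[0.153,-0.01,-0.007]], "turn": [0.12,0.24,0.36,0.48,0.605,0.605,0.605,0.605]}}

```text
time_s: 5.27
tcp_pos: [0.5935, 0.0022, 0.2495]
eef_rot: [179.9, -0.0, -96.0]
contact_force: [-1.2, 0.5, -0.2]
gripper_width: 0.0792
```

```bash
cat > snap.py <<'E'
from h import *
import cv2,sys,pickle
def snap(n,name,crop=None,f=1):
    c=calibration(n);p,d=capture(n);cv2.imwrite(f'pics/{name}.png',p);np.save(f'pics/{name}.npy',d);pickle.dump(c,open(f'pics/{name}.pkl','wb'))
    if crop: 
        u0,u1,v0,v1=crop;cv2.imwrite(f'pics/{name}c.png',cv2.resize(p[v0:v1,u0:u1],None,fx=f,fy=f,interpolation=2))
E
python3 -c "
from snap import *
go(.5934,.001,.122,-96.6)
snap('wrist','w2')
snap('top','t3',(160,320,240,320),5)
"
```

```text
t 5.27 tcp [0.5935 0.0022 0.2495] [179.95  -0.   -96.02] w 0.0792 F [-1.2  0.5 -0.2]
 shift [ 1.200e-03 -1.000e-04  1.275e-01] rows 3.1 turn 0.0102 rows 0.1
```

View pics/w2.png

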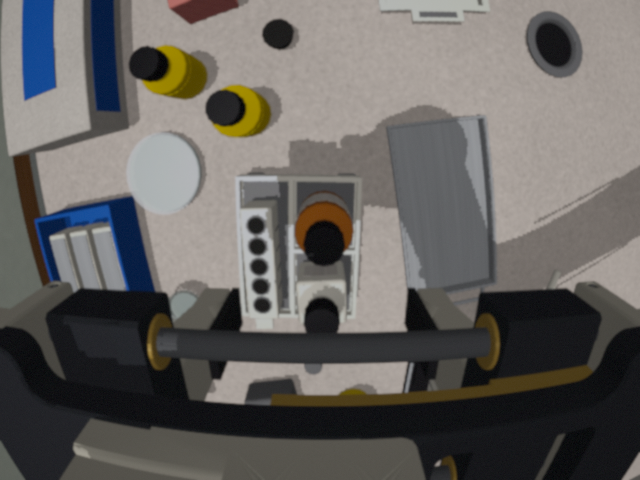

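View pics/t3c.png

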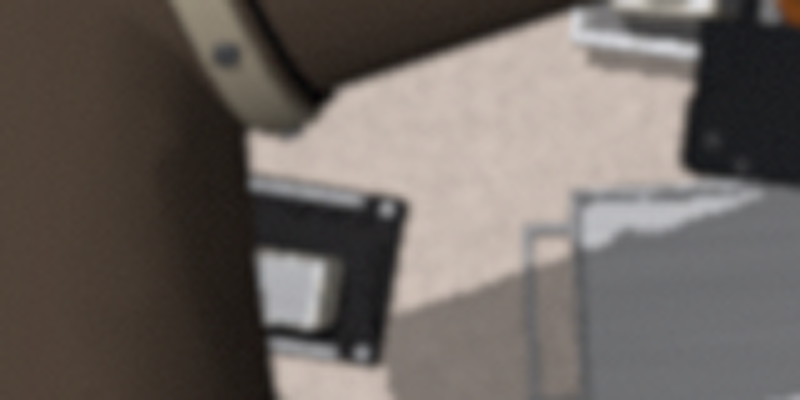

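```bash
python3 -c "
from h import *
import pickle
c=pickle.load(open('pics/w2.pkl','rb'))
for n,u,v,z in [('rd',324,243,.152),('sq',321,317,.138),('w3',258,247,.082),('w1',262,304,.082),('w5',257,226,.082)]:
  print(n,atz(c,u,v,z,True).round(4))
"
```

```text
rd [ 5.919e-01 -3.000e-04  1.520e-01]
sq [0.6013 0.0665 0.138 ]
w3 [0.6552 0.0178 0.082 ]
w1 [0.6609 0.0761 0.082 ]
w5 [ 0.653  -0.0021  0.082 ]
```

Request:
{"op": "servo_tool", "data": {"grip": [-0.8,-0.8,-0.8,-0.8,-0.8,-0.8,-0.8], "translation": [[0.001,0,0.035],[0.001,0,0.07],[0.001,0,0.095],[0.001,0,0.11],[0.001,0,0.12],[0.001,0,0.127],[0.001,0,0.127]], "turn": [0.01,0.01,0.01,0.01,0.01,0.01,0.01]}}

```text
time_s: 5.95
tcp_pos: [0.593, 0.002, 0.1222]
eef_rot: [179.9, -0.0, -96.6]
contact_force: [0.1, -0.0, 0.4]
gripper_width: 0.079
```

Request:
{"op": "servo_tool", "data": {"grip": [1,1,1,1,1,1,1,1,1,1], "translation": [[0,0,0],[0,0,0],[0,0,0],[0,0,0],[0,0,0],[0,0,0],[0,0,0],[0,0,0],[0,0,0],[0,0,0]], "turn": [0,0,0,0,0,0,0,0,0,0], "newtons": 20}}

```text
time_s: 6.78
tcp_pos: [0.5934, 0.0014, 0.123]
eef_rot: [180.0, -0.0, -96.7]
contact_force: [-0.8, -0.4, 1.5]
gripper_width: 0.0297
```

Request:
{"op": "servo_tool", "data": {"grip": [1,1,1,1], "translation": [[0,0,-0.01],[0,0,-0.025],[0,0,-0.035],[0,0,-0.035]], "turn": [0,0,0,0]}}

```text
time_s: 7.12
tcp_pos: [0.595, 0.0017, 0.1608]
eef_rot: [-179.8, 0.1, -96.7]
contact_force: [1.2, 1.3, -1.2]
gripper_width: 0.0298
```

```bash
python3 -c "
from snap import *
go(.4586,-.031,.158,-96.6)
snap('side','s4')
"
```

```text
t 7.12 tcp [0.595  0.0017 0.1608] [-1.7977e+02  7.0000e-02 -9.6680e+01] w 0.0298 F [ 1.2  1.3 -1.2]
 shift [0.0484 0.1317 0.0022] rows 3.4 turn -0.0014 rows 0.0
```

View pics/s4.png

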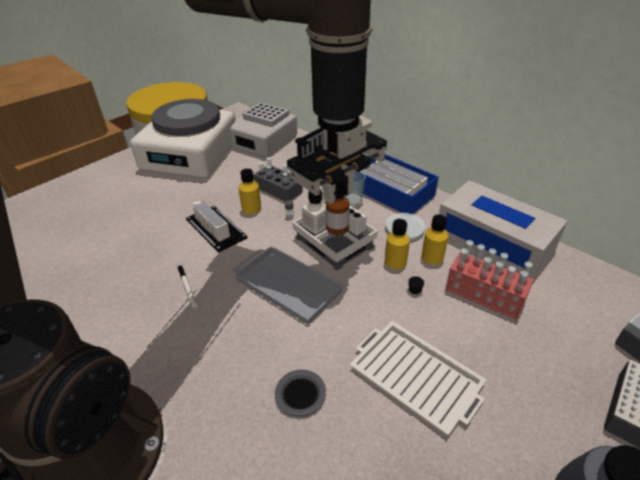

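Request:
{"op": "servo_tool", "data": {"grip": [1,1,1,1,1,1,1,1,1,1], "translation": [[0.005,0.012,0],[0.012,0.035,0],[0.021,0.058,0],[0.03,0.081,0],[0.039,0.105,0],[0.045,0.122,0],[0.0484,0.131,0.01],[0.0484,0.1325,0.03],[0.0484,0.1325,0.045],[0.0484,0.1325,0.055]], "turn": [0,0,0,0,0,0,0,0,0,0]}}

```text
time_s: 8.0
tcp_pos: [0.4549, -0.0314, 0.1014]
eef_rot: [179.9, -0.0, -96.7]
contact_force: [-0.1, 0.2, -1.8]
gripper_width: 0.0296
```

```bash
python3 -c "
from snap import *
go(.4586,-.031,.0855,-96.6)
"
```

```text
t 8.0 tcp [ 0.4549 -0.0314  0.1014] [ 1.7992e+02 -1.0000e-02 -9.6730e+01] w 0.0296 F [-0.1  0.2 -1.8]
 shift [-0.0008 -0.0037  0.0159] rows 0.4 turn -0.0023 rows 0.0
```

Request:
{"op": "servo_tool", "data": {"grip": [1,1,1,1,1,1], "translation": [[0,-0.003,0.006],[0,-0.003,0.01],[0,-0.003,0.012],[0,-0.003,0.014],[0,-0.003,0.015],[0,-0.003,0.016]], "turn": [0,0,0,0,0,0]}}

```text
time_s: 8.5
tcp_pos: [0.4595, -0.0314, 0.0872]
eef_rot: [-180.0, 0.0, -96.7]
contact_force: [0.5, -0.3, -1.4]
gripper_width: 0.0292
```

Request:
{"op": "servo_tool", "data": {"grip": [1,1,1,1,1,1], "translation": [[0,0,0.0005],[0,0,0.001],[0,0,0.0015],[0,0,0.002],[0,0,0.002],[0,0,0.002]], "turn": [0,0,0,0,0,0]}}

```text
time_s: 9.0
tcp_pos: [0.4593, -0.0315, 0.085]
eef_rot: [-180.0, 0.0, -96.7]
contact_force: [-0.5, -0.7, -1.2]
gripper_width: 0.0293
```

Request:
{"op": "servo_tool", "data": {"grip": [1,1,1,1,1,1], "translation": [[0,0,0.0005],[0,0,0.001],[0,0,0.001],[0,0,0.0015],[0,0,0.002],[0,0,0.002]], "turn": [0,0,0,0,0,0]}}

```text
time_s: 9.5
tcp_pos: [0.4599, -0.0316, 0.0848]
eef_rot: [-179.9, -0.0, -96.6]
contact_force: [-6.4, 1.3, 20.8]
gripper_width: 0.0295
```

Request:
{"op": "servo_tool", "data": {"grip": [1,1,-0.3,-0.3,-0.3,-0.3,-0.3,-0.3], "translation": [[0,0,-0.001],[0,0,-0.001],[0,0,-0.001],[0,0,-0.001],[0,0,-0.001],[0,0,-0.03],[0,0,-0.06],[0,0,-0.085]], "turn": [0,0,0,0,0,0,0,0]}}

```text
time_s: 10.17
tcp_pos: [0.4593, -0.0316, 0.1693]
eef_rot: [180.0, -0.0, -96.7]
contact_force: [0.6, 0.8, 0.3]
gripper_width: 0.0566
```

```bash
python3 -c "
from snap import *
go(.6022,.0711,.2,-96.6)
snap('side','s5')
"
```

```text
t 10.17 tcp [ 0.4593 -0.0316  0.1693] [ 1.7999e+02 -3.0000e-02 -9.6690e+01] w 0.0566 F [0.6 0.8 0.3]
 shift [-0.1186 -0.13   -0.0308] rows 4.3 turn -0.0015 rows 0.0
```

View pics/s5.png

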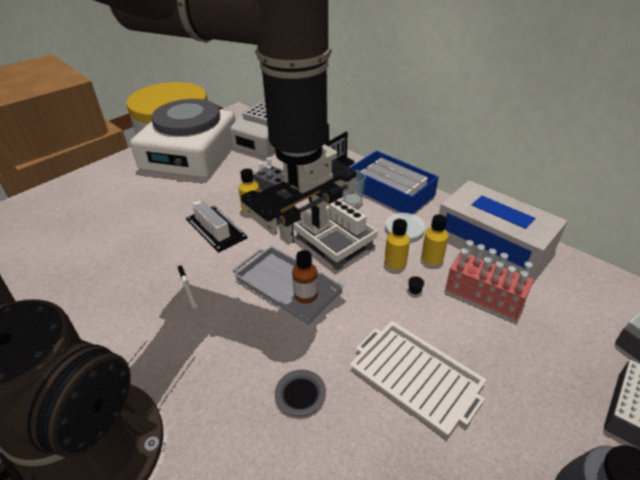

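Request:
{"op": "servo_tool", "data": {"grip": [-0.8,-0.8,-0.8,-0.8,-0.8,-0.8,-0.8], "translation": [[-0.015,-0.016,-0.01],[-0.045,-0.05,-0.025],[-0.075,-0.082,-0.03],[-0.1,-0.11,-0.03],[-0.118,-0.13,-0.03],[-0.118,-0.13,-0.03],[-0.118,-0.13,-0.03]], "turn": [0,0,0,0,0,0,0]}}

```text
time_s: 10.8
tcp_pos: [0.6028, 0.0715, 0.1961]
eef_rot: [179.9, -0.1, -96.7]
contact_force: [-0.8, -0.0, -0.8]
gripper_width: 0.0789
```

```bash
python3 -c "
from snap import *
go(.6022,.0711,.11,-96.6)
snap('wrist','w6')
"
```

```text
t 10.8 tcp [0.6028 0.0715 0.1961] [ 1.7988e+02 -6.0000e-02 -9.6660e+01] w 0.0789 F [-0.8 -0.  -0.8]
 shift [0.0003 0.0003 0.0861] rows 2.1 turn -0.001 rows 0.0
```

View pics/w6.png

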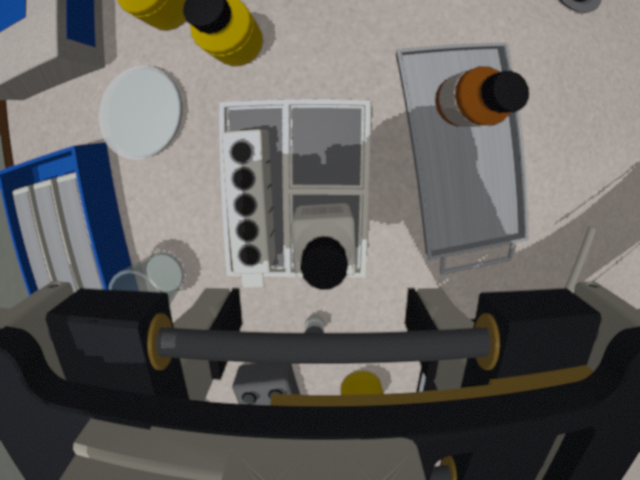

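Request:
{"op": "servo_tool", "data": {"grip": [-0.8,-0.8,-0.8,-0.8,-0.8,-0.8], "translation": [[0,0,0.03],[0,0,0.055],[0,0,0.07],[0,0,0.08],[0,0,0.0855],[0,0,0.0855]], "turn": [0,0,0,0,0,0]}}

```text
time_s: 11.35
tcp_pos: [0.6014, 0.07, 0.1119]
eef_rot: [179.9, -0.0, -96.7]
contact_force: [-0.2, -1.1, -0.3]
gripper_width: 0.0791
```

Request:
{"op": "servo_tool", "data": {"grip": [1,1,1,1,1,1,1,1,1,1], "translation": [[0,0,0],[0,0,0],[0,0,0],[0,0,0],[0,0,0],[0,0,0],[0,0,0],[0,0,0],[0,0,0],[0,0,0]], "turn": [0,0,0,0,0,0,0,0,0,0], "newtons": 20}}

```text
time_s: 12.18
tcp_pos: [0.6021, 0.0705, 0.1125]
eef_rot: [-180.0, -0.0, -96.7]
contact_force: [0.4, 0.2, 0.3]
gripper_width: 0.0293
```

Request:
{"op": "servo_tool", "data": {"grip": [1,1,1,1,1], "translation": [[0,0,-0.01],[0,0,-0.025],[0,0,-0.035],[0,0,-0.04],[0,0,-0.04]], "turn": [0,0,0,0,0]}}

```text
time_s: 12.6
tcp_pos: [0.6029, 0.0708, 0.1542]
eef_rot: [-179.9, 0.1, -96.7]
contact_force: [0.3, 0.6, -1.5]
gripper_width: 0.0294
```

```bash
python3 -c "
from snap import *
go(.4528,.0588,.15,-96.6)
"
```

```text
t 12.6 tcp [0.6029 0.0708 0.1542] [-1.7986e+02  7.0000e-02 -9.6690e+01] w 0.0294 F [ 0.3  0.6 -1.5]
 shift [0.0294 0.1477 0.0038] rows 3.6 turn -0.0016 rows 0.0
```

Request:
{"op": "servo_tool", "data": {"grip": [1,1,1,1,1,1,1,1,1,1], "translation": [[0.003,0.012,0],[0.008,0.035,0],[0.013,0.062,0],[0.018,0.09,0],[0.023,0.118,0],[0.027,0.138,0],[0.0294,0.147,0.01],[0.0294,0.147,0.03],[0.0294,0.147,0.05],[0.0294,0.147,0.06]], "turn": [0,0,0,0,0,0,0,0,0,0]}}

```text
time_s: 13.43
tcp_pos: [0.4512, 0.058, 0.0906]
eef_rot: [179.9, -0.0, -96.7]
contact_force: [-1.0, 0.2, -1.5]
gripper_width: 0.0291
```

Request:
{"op": "servo_tool", "data": {"grip": [1,1,1,1,1,1,1,1], "translation": [[0,0,0.006],[0,0,0.01],[0,0,0.013],[0,0,0.016],[0,0,0.018],[0,0,0.019],[0,0,0.019],[0,0,0.019]], "turn": [0,0,0,0,0,0,0,0]}}

```text
time_s: 14.1
tcp_pos: [0.4531, 0.0586, 0.0744]
eef_rot: [-179.9, 0.0, -96.7]
contact_force: [-2.4, 1.1, 5.6]
gripper_width: 0.0294
```

Touching lightly; release.

Request:
{"op": "servo_tool", "data": {"grip": [1,-0.3,-0.3,-0.3,-0.3,-0.3,-0.3,-0.3,-0.3], "translation": [[0,0,-0.0005],[0,0,-0.0005],[0,0,-0.0005],[0,0,-0.0005],[0,0,-0.0005],[0,0,-0.03],[0,0,-0.06],[0,0,-0.09],[0,0,-0.1]], "turn": [0,0,0,0,0,0,0,0,0]}}

```text
time_s: 14.85
tcp_pos: [0.4546, 0.0591, 0.1776]
eef_rot: [-179.7, 0.1, -96.7]
contact_force: [1.2, 0.9, 0.7]
gripper_width: 0.0572
```

```bash
python3 -c "
from snap import *
go(.6596,.0358,.18,-95.5)
snap('side','s7')
"
```

```text
t 14.85 tcp [0.4546 0.0591 0.1776] [-1.7971e+02  1.4000e-01 -9.6660e+01] w 0.0572 F [1.2 0.9 0.7]
 shift [-0.0006 -0.2063 -0.0013] rows 4.9 turn -0.0202 rows 0.2
```

View pics/s7.png

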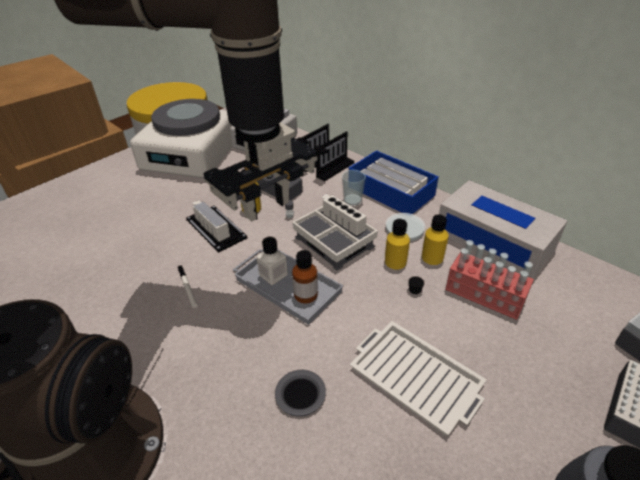

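Request:
{"op": "servo_tool", "data": {"grip": [-0.5,-0.5,-0.5,-0.5,-0.5,-0.5,-0.5,-0.5], "translation": [[0,-0.025,0],[0,-0.06,0],[0,-0.095,0],[0,-0.13,0],[0,-0.165,0],[0,-0.19,0],[0,-0.206,0],[0,-0.206,0]], "turn": [-0.02,-0.02,-0.02,-0.02,-0.02,-0.02,-0.02,-0.02]}}

```text
time_s: 15.57
tcp_pos: [0.6596, 0.0338, 0.1713]
eef_rot: [179.9, -0.1, -95.6]
contact_force: [-0.5, 0.4, 0.3]
gripper_width: 0.0656
```

```bash
python3 -c "
from snap import *
go(.6596,.0358,.054,-95.5)
snap('wrist','w8')
"
```

```text
t 15.57 tcp [0.6596 0.0338 0.1713] [ 1.7991e+02 -7.0000e-02 -9.5620e+01] w 0.0656 F [-0.5  0.4  0.3]
 shift [-0.0022  0.      0.1173] rows 2.8 turn -0.0021 rows 0.0
```

View pics/w8.png

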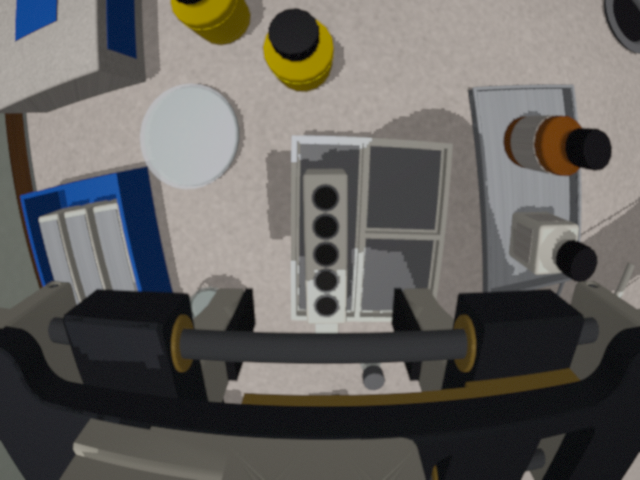

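Request:
{"op": "servo_tool", "data": {"grip": [-0.5,-0.5,-0.5,-0.5,-0.5,-0.5,-0.5,-0.5], "translation": [[-0.001,0,0.03],[-0.002,0,0.06],[-0.002,0,0.085],[-0.002,0,0.1],[-0.002,0,0.11],[-0.002,0,0.116],[-0.002,0,0.117],[-0.002,0,0.117]], "turn": [0,0,0,0,0,0,0,0]}}

```text
time_s: 16.28
tcp_pos: [0.6577, 0.0366, 0.0571]
eef_rot: [-180.0, 0.0, -95.5]
contact_force: [0.7, 0.1, -0.3]
gripper_width: 0.0657
```

```bash
python3 -c "
from snap import *
go(.6596,.0358,.054,-95.5)
"
```

```text
t 16.28 tcp [0.6577 0.0366 0.0571] [-1.7996e+02  1.0000e-02 -9.5540e+01] w 0.0657 F [ 0.7  0.1 -0.3]
 shift [ 0.0006 -0.002   0.0031] rows 0.1 turn -0.0007 rows 0.0
```

Request:
{"op": "servo_tool", "data": {"grip": [-0.5,-0.5,1,1,1,1,1,1,1,1], "translation": [[0,-0.001,0.002],[0,-0.001,0.002],[0,-0.001,0.002],[0,-0.001,0.002],[0,-0.001,0.002],[0,-0.001,0.002],[0,-0.001,0.002],[0,-0.001,0.002],[0,-0.001,0.002],[0,-0.001,0.002]], "turn": [0,0,0,0,0,0,0,0,0,0], "newtons": 15}}

```text
time_s: 17.12
tcp_pos: [0.6585, 0.0363, 0.0545]
eef_rot: [180.0, -0.0, -95.6]
contact_force: [0.5, -0.0, 0.2]
gripper_width: 0.0297
```

Request:
{"op": "servo_tool", "data": {"grip": [1,1,1,1,1,1], "translation": [[0,0,-0.01],[0,0,-0.03],[0,0,-0.06],[0,0,-0.09],[0,0,-0.1],[0,0,-0.1]], "turn": [0,0,0,0,0,0]}}

```text
time_s: 17.62
tcp_pos: [0.6605, 0.0367, 0.1591]
eef_rot: [-179.6, 0.1, -95.5]
contact_force: [0.6, -0.4, -0.3]
gripper_width: 0.0295
```

```bash
python3 -c "
from snap import *
go(.451,-.31,.155,-89.2)
snap('side','s9')
"
```

```text
t 17.62 tcp [0.6605 0.0367 0.1591] [-1.7963e+02  1.2000e-01 -9.5530e+01] w 0.0295 F [ 0.6 -0.4 -0.3]
 shift [0.3653 0.1751 0.0022] rows 9.7 turn -0.1105 rows 0.9
```

View pics/s9.png

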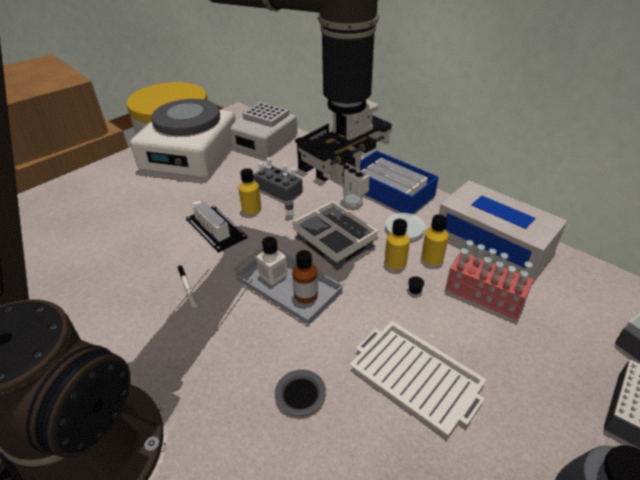

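Request:
{"op": "servo_tool", "data": {"grip": [1,1,1,1,1,1,1,1,1,1], "translation": [[0.008,0.004,0],[0.022,0.011,0],[0.044,0.021,0],[0.072,0.035,0],[0.1,0.048,0],[0.128,0.061,0],[0.156,0.075,0],[0.184,0.088,0],[0.212,0.101,0],[0.24,0.115,0]], "turn": [-0.01,-0.03,-0.05,-0.07,-0.09,-0.11,-0.11,-0.11,-0.11,-0.11]}}

```text
time_s: 18.5
tcp_pos: [0.5184, -0.1927, 0.153]
eef_rot: [179.8, 0.0, -89.2]
contact_force: [0.4, -0.2, -0.3]
gripper_width: 0.0298
```

```bash
python3 -c "
from snap import *
go(.451,-.31,.155,-89.2)
"
```

```text
t 18.5 tcp [ 0.5184 -0.1927  0.153 ] [ 1.7984e+02  2.0000e-02 -8.9230e+01] w 0.0298 F [ 0.4 -0.2 -0.3]
 shift [ 0.1164  0.069  -0.0018] rows 3.2 turn -0.0005 rows 0.0
```

Request:
{"op": "servo_tool", "data": {"grip": [1,1,1,1,1,1,1,1,1,1], "translation": [[0.028,0.017,0],[0.055,0.033,0],[0.08,0.048,0],[0.1,0.06,0],[0.112,0.067,0.02],[0.117,0.07,0.05],[0.117,0.07,0.08],[0.117,0.07,0.1],[0.117,0.07,0.115],[0.117,0.07,0.12]], "turn": [0,0,0,0,0,0,0,0,0,0]}}

```text
time_s: 19.33
tcp_pos: [0.4488, -0.3087, 0.0308]
eef_rot: [179.6, 0.1, -89.3]
contact_force: [-0.4, 0.3, -0.6]
gripper_width: 0.03
```

```bash
python3 -c "
from snap import *
go(.451,-.31,.0175,-89.2)
snap('side','s10')
"
```

```text
t 19.33 tcp [ 0.4488 -0.3087  0.0308] [ 1.7963e+02  1.3000e-01 -8.9300e+01] w 0.03 F [-0.4  0.3 -0.6]
 shift [ 0.0014 -0.0023  0.0132] rows 0.3 turn -0.0017 rows 0.0
```

View pics/s10.png

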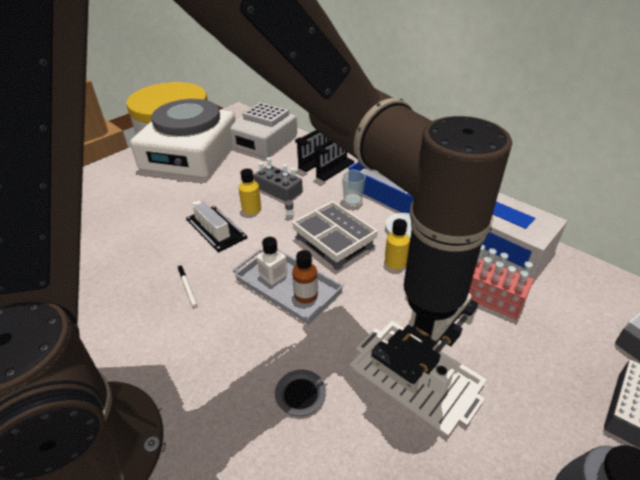

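Request:
{"op": "servo_tool", "data": {"grip": [1,1,1,1,1,1,1,1], "translation": [[0,0,0.004],[0,0,0.007],[0,0,0.0095],[0,0,0.0115],[0,0,0.0125],[0,0,0.013],[0,0,0.013],[0,0,0.013]], "turn": [0,0,0,0,0,0,0,0]}}

```text
time_s: 20.05
tcp_pos: [0.4524, -0.3093, 0.0217]
eef_rot: [-180.0, -0.0, -89.2]
contact_force: [0.4, -0.1, -0.0]
gripper_width: 0.0297
```

Request:
{"op": "servo_tool", "data": {"grip": [1,1,1,1,1,1,1,1], "translation": [[0,0,0.001],[0,0,0.002],[0,0,0.003],[0,0,0.0035],[0,0,0.004],[0,0,0.0042],[0,0,0.0042],[0,0,0.0042]], "turn": [0,0,0,0,0,0,0,0]}}

```text
time_s: 20.72
tcp_pos: [0.4522, -0.3093, 0.0174]
eef_rot: [180.0, -0.0, -89.3]
contact_force: [-1.3, 0.8, 3.4]
gripper_width: 0.0299
```

Touching. Release with a modest opening inside the tray.

Request:
{"op": "servo_tool", "data": {"grip": [0.1,0.1,0.1,0.1,0.1,0.1,0.1,0.1,0.1], "translation": [[0,0,0],[0,0,0],[0,0,0],[0,0,0],[0,0,-0.02],[0,0,-0.05],[0,0,-0.09],[0,0,-0.13],[0,0,-0.15]], "turn": [0,0,0,0,0,0,0,0,0]}}

```text
time_s: 21.47
tcp_pos: [0.4539, -0.3102, 0.1722]
eef_rot: [-179.7, -0.2, -89.2]
contact_force: [1.7, 0.2, -0.5]
gripper_width: 0.0393
```

```bash
python3 -c "
from snap import *
go(.465,.28,.2,-96.5)
snap('wrist','w11')
snap('top','t11',(160,250,260,320),8)
"
```

```text
t 21.47 tcp [ 0.4539 -0.3102  0.1722] [-1.7971e+02 -1.5000e-01 -8.9210e+01] w 0.0393 F [ 1.7  0.2 -0.5]
 shift [-0.5899 -0.0193 -0.0292] rows 14.2 turn 0.1272 rows 1.0
```

View pics/w11.png

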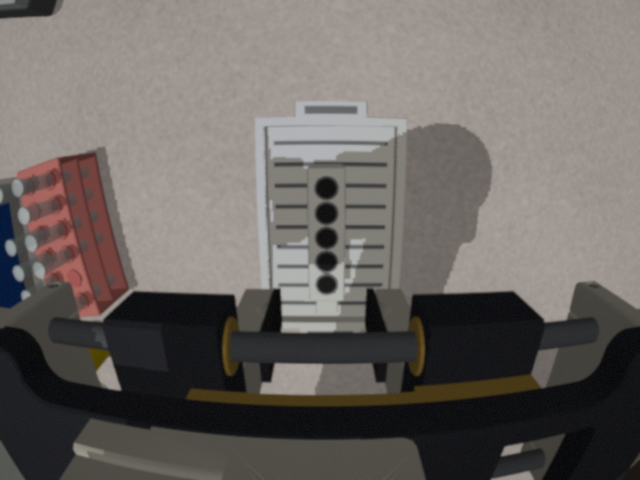

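View pics/t11.png

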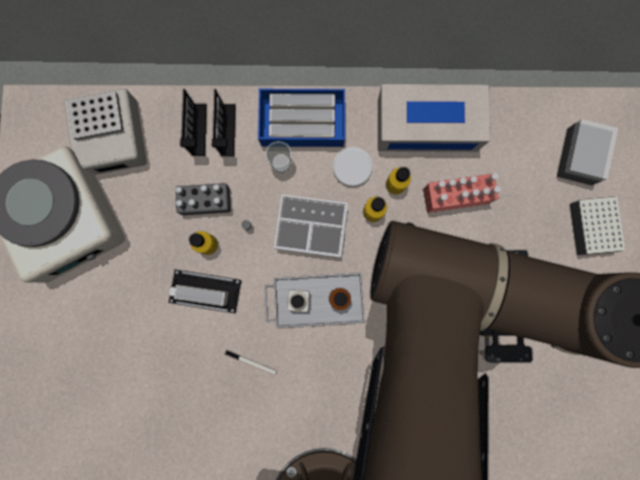

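View pics/t11c.png

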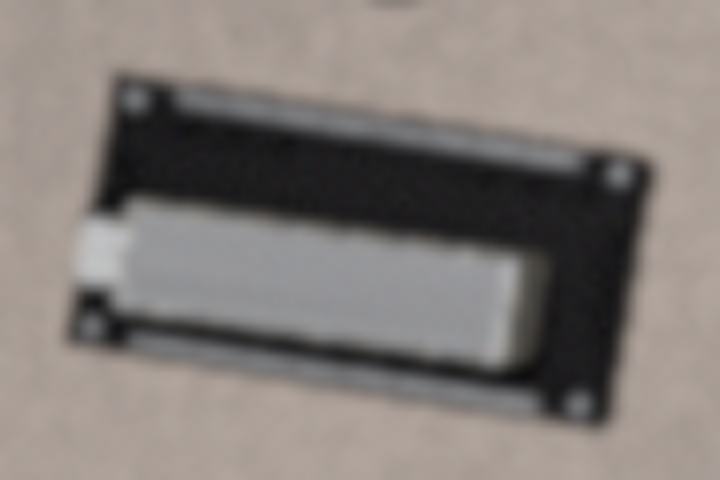

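```bash
python3 -c "
from h import *
c=calibration('top');L=[]
for n,u,v in [('TL',133,203),('TR',523,252),('BR',512,363),('BL',118,310)]:
  p=atz(c,u/8+160-.44,v/8+260-.44,.05);L.append(p);print(n,p.round(4))
print(np.mean(L,0))
for a,b in((0,1),(3,2)):
  d=L[a]-L[b];print(np.linalg.norm(d),np.degrees(np.arctan2(-d[0],d[1])))
"
```

```text
TL [0.4859 0.3337 0.05  ]
TR [0.4735 0.2239 0.05  ]
BR [0.4427 0.226  0.05  ]
BL [0.4561 0.3367 0.05  ]
[0.4645194  0.28010717 0.05      ]
0.11053456714000211 -6.429919843660768
0.11150737206982735 -6.884873704369607
```

Request:
{"op": "servo_tool", "data": {"grip": [0.1,0.1,0.1,0.1,0.1,0.1,0.1,-0.2,-0.2,-0.2], "translation": [[-0.02,0,-0.01],[-0.055,-0.001,-0.02],[-0.09,-0.003,-0.028],[-0.125,-0.004,-0.028],[-0.16,-0.005,-0.028],[-0.195,-0.006,-0.028],[-0.23,-0.008,-0.028],[-0.265,-0.009,-0.028],[-0.3,-0.01,-0.028],[-0.335,-0.011,-0.028]], "turn": [0,0,0,0.02,0.05,0.08,0.1,0.127,0.127,0.127]}}

```text
time_s: 22.4
tcp_pos: [0.4582, 0.0274, 0.1948]
eef_rot: [180.0, -0.0, -96.5]
contact_force: [1.5, -0.5, -1.1]
gripper_width: 0.0508
```

```bash
python3 -c "
from snap import *
go(.464,.28,.2,-96.6)
"
```

```text
t 22.4 tcp [0.4582 0.0274 0.1948] [179.97  -0.   -96.54] w 0.0508 F [ 1.5 -0.5 -1.1]
 shift [-0.2516  0.0231 -0.0052] rows 6.1 turn 0.001 rows 0.0
```

Request:
{"op": "servo_tool", "data": {"grip": [-0.2,-0.2,-0.2,-0.2,-0.2,-0.2,-0.2,-0.2,-0.2,-0.2], "translation": [[-0.035,0.003,0],[-0.07,0.006,0],[-0.105,0.009,0],[-0.14,0.012,0],[-0.175,0.016,0],[-0.21,0.019,0],[-0.235,0.021,0],[-0.25,0.023,0],[-0.25,0.023,0],[-0.25,0.023,0]], "turn": [0,0,0,0,0,0,0,0,0,0]}}

```text
time_s: 23.23
tcp_pos: [0.464, 0.2768, 0.1943]
eef_rot: [179.9, -0.1, -96.5]
contact_force: [-0.5, -0.6, -0.4]
gripper_width: 0.0529
```

```bash
python3 -c "
from snap import *
go(.464,.28,.13,-96.6)
snap('wrist','w12')
c=calibration('wrist')
"
```

```text
t 23.23 tcp [0.464  0.2768 0.1943] [ 1.7994e+02 -8.0000e-02 -9.6470e+01] w 0.0529 F [-0.5 -0.6 -0.4]
 shift [-0.0032  0.0003  0.0643] rows 1.5 turn 0.0022 rows 0.0
```

View pics/w12.png

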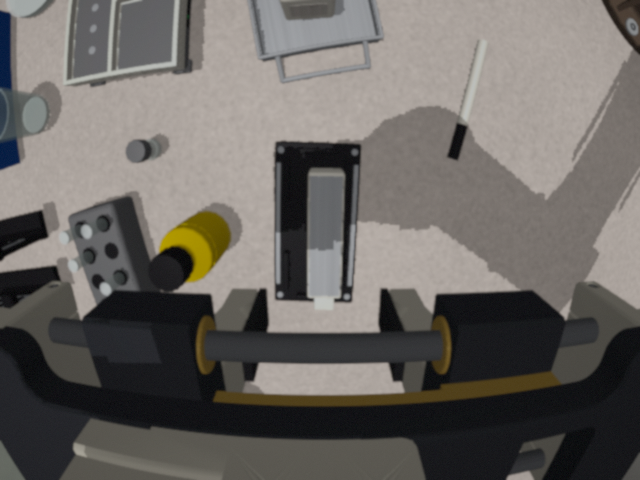

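```bash
python3 -c "
from h import *
import pickle
c=pickle.load(open('pics/w12.pkl','rb'))
for n,u,v,z in [('yel',171,268,.112),('fe1',308,235,.05),('fe2',343,235,.05)]:
  print(n,atz(c,u,v,z,True).round(4))
"
```

```text
yel [0.5756 0.276  0.112 ]
fe1 [0.4764 0.2795 0.05  ]
fe2 [0.4469 0.2829 0.05  ]
```

```bash
python3 -c "
import cv2
p=cv2.imread('pics/w12.png');cv2.imwrite('pics/w12c.png',cv2.resize(p[190:310,140:360],None,fx=3.6,fy=3.6,interpolation=2))"
```

```text
(no output)
```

View pics/w12c.png

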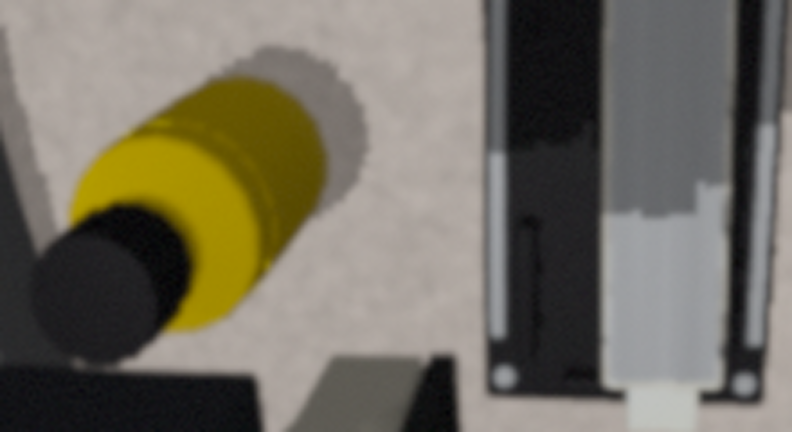

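Request:
{"op": "servo_tool", "data": {"grip": [-0.2,-0.2,-0.2,-0.2,-0.2,-0.2,-0.2,-0.2,-0.2,-0.2], "translation": [[-0.001,0.0,0],[-0.002,0.001,0.01],[-0.003,0.001,0.025],[-0.003,0.001,0.045],[-0.003,0.001,0.06],[-0.003,0.001,0.075],[-0.003,0.001,0.09],[-0.003,0.001,0.1],[-0.003,0.001,0.1],[-0.003,0.001,0.1]], "turn": [0.002,0.002,0.002,0.002,0.002,0.002,0.002,0.002,0.002,0.002]}}

```text
time_s: 24.12
tcp_pos: [0.4638, 0.2793, 0.0949]
eef_rot: [180.0, -0.1, -96.7]
contact_force: [-0.1, 0.1, -0.5]
gripper_width: 0.0525
```

```bash
python3 -c "
from snap import *
go(.463,.28,.025,-96.6)
snap('wrist','w13')
snap('side','s13',(170,300,130,250),5)
"
```

```text
t 24.12 tcp [0.4638 0.2793 0.0949] [ 1.7997e+02 -6.0000e-02 -9.6680e+01] w 0.0525 F [-0.1  0.1 -0.5]
 shift [-0.0007  0.0008  0.0699] rows 1.7 turn -0.0013 rows 0.0
```

View pics/w13.png

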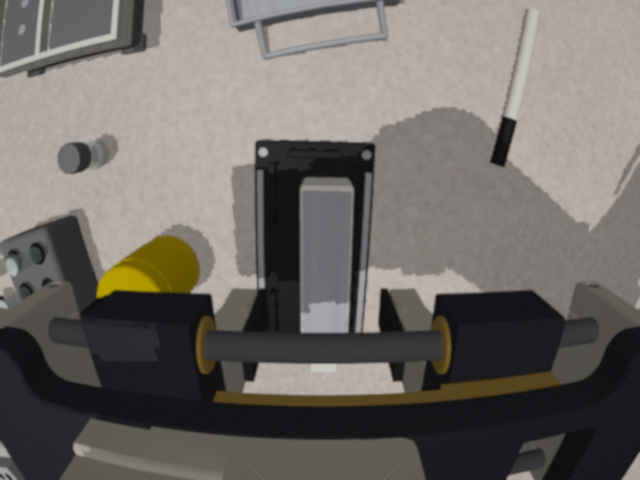

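View pics/s13c.png

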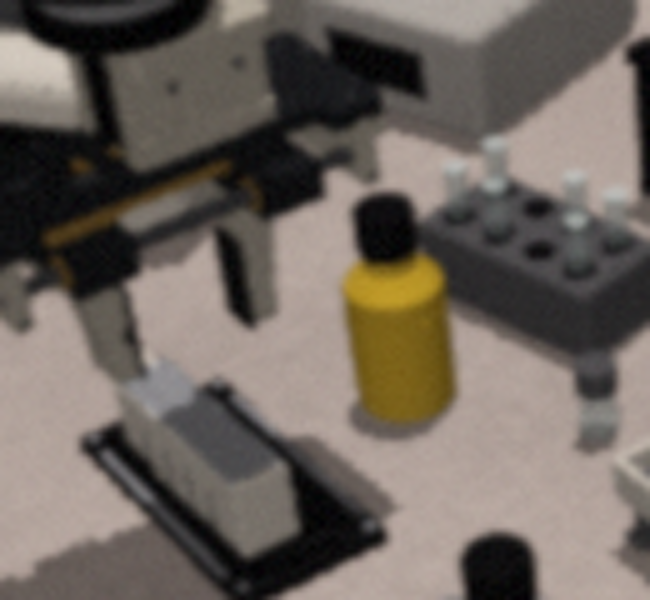

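Request:
{"op": "servo_tool", "data": {"grip": [-0.2,-0.2,-0.2,-0.2,-0.2,-0.2,-0.2], "translation": [[0,0.001,0.008],[0,0.001,0.018],[0,0.001,0.028],[0,0.001,0.036],[0,0.001,0.04],[0,0.001,0.04],[0,0.001,0.04]], "turn": [0,0,0,0,0,0,0]}}

```text
time_s: 24.8
tcp_pos: [0.4628, 0.2799, 0.0548]
eef_rot: [180.0, -0.1, -96.6]
contact_force: [0.2, -0.2, 0.2]
gripper_width: 0.0527
```

```bash
python3 -c "
from snap import *
go(.463,.28,.025,-96.6)
snap('side','s14',(170,300,130,250),5)
"
```

```text
t 24.8 tcp [0.4628 0.2799 0.0548] [ 1.7997e+02 -5.0000e-02 -9.6630e+01] w 0.0527 F [ 0.2 -0.2  0.2]
 shift [-0.0002 -0.0002  0.0298] rows 0.7 turn -0.0006 rows 0.0
```

View pics/s14c.png

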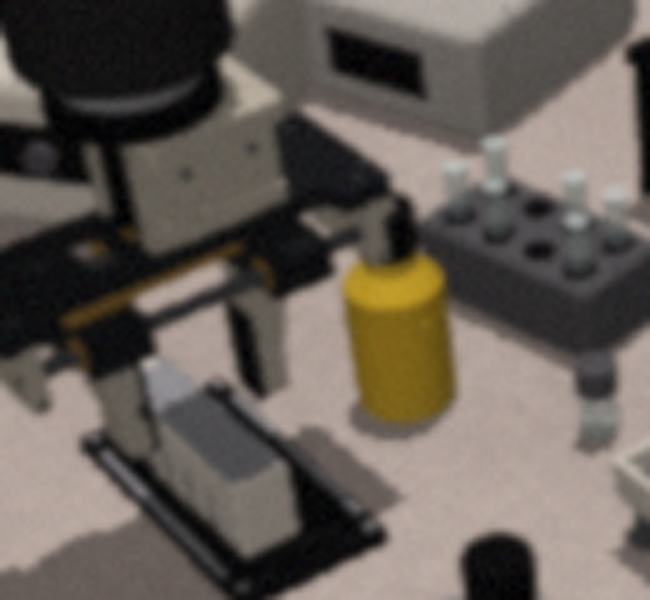

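Request:
{"op": "servo_tool", "data": {"grip": [-0.2,-0.2,-0.2,-0.2,-0.2], "translation": [[0,0,0.004],[0,0,0.008],[0,0,0.012],[0,0,0.014],[0,0,0.014]], "turn": [0,0,0,0,0]}}

```text
time_s: 25.27
tcp_pos: [0.4626, 0.2797, 0.0406]
eef_rot: [180.0, -0.1, -96.7]
contact_force: [0.4, 0.1, 1.2]
gripper_width: 0.053
```

```bash
python3 -c "
from snap import *
go(.463,.28,.025,-96.6)
snap('side','s15',(170,300,130,250),5)
"
```

```text
t 25.27 tcp [0.4626 0.2797 0.0406] [ 1.7996e+02 -5.0000e-02 -9.6650e+01] w 0.053 F [0.4 0.1 1.2]
 shift [-0.0004 -0.0004  0.0156] rows 0.4 turn -0.0009 rows 0.0
```

View pics/s15c.png

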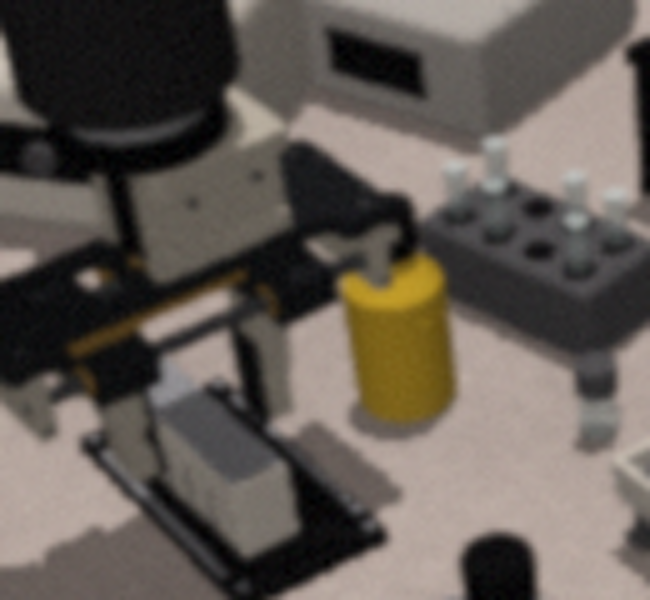

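Request:
{"op": "servo_tool", "data": {"grip": [-0.2,-0.2,-0.2,-0.2,-0.2,-0.2], "translation": [[0,0,0.003],[0,0,0.006],[0,0,0.009],[0,0,0.012],[0,0,0.0125],[0,0,0.0125]], "turn": [0,0,0,0,0,0]}}

```text
time_s: 25.82
tcp_pos: [0.4627, 0.2799, 0.0284]
eef_rot: [180.0, -0.0, -96.6]
contact_force: [0.8, 0.6, 0.2]
gripper_width: 0.0525
```

Request:
{"op": "servo_tool", "data": {"grip": [0.3,0.6,1,1,1,1,1], "translation": [[0,0,0],[0,0,0],[0,0,0],[0,0,0],[0,0,0],[0,0,0],[0,0,0]], "turn": [0,0,0,0,0,0,0], "newtons": 15}}

```text
time_s: 26.4
tcp_pos: [0.463, 0.2801, 0.0289]
eef_rot: [-180.0, 0.0, -96.6]
contact_force: [0.3, -0.8, 1.1]
gripper_width: 0.0301
```

```bash
python3 -c "
from snap import *
go(.463,.28,.12,-96.6)
snap('side','s16',(170,300,130,250),5)
"
```

```text
t 26.4 tcp [0.463  0.2801 0.0289] [-1.7999e+02  1.0000e-02 -9.6650e+01] w 0.0301 F [ 0.3 -0.8  1.1]
 shift [ 0.0001 -0.0001 -0.0911] rows 2.2 turn -0.0008 rows 0.0
```

View pics/s16c.png

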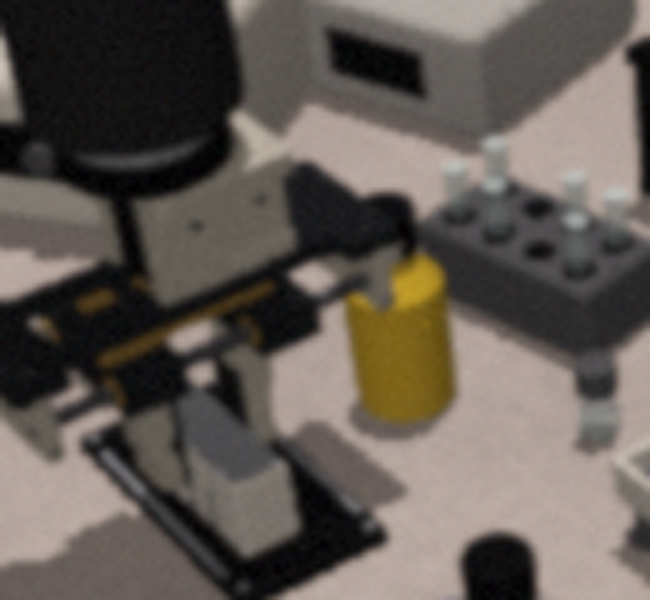

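Request:
{"op": "servo_tool", "data": {"grip": [1,1,1,1,1,1,1,1,1,1], "translation": [[0,0,-0.004],[0,0,-0.01],[0,0.001,-0.02],[0,0.001,-0.032],[0,0.001,-0.045],[0,0.001,-0.06],[0,0.001,-0.08],[0,0,-0.1],[0,0,-0.11],[0,0,-0.11]], "turn": [0,0,0,0,0,0,0,0,0,0]}}

```text
time_s: 27.28
tcp_pos: [0.4639, 0.2811, 0.1419]
eef_rot: [-179.8, 0.2, -96.6]
contact_force: [-0.1, 0.5, -1.8]
gripper_width: 0.0297
```

```bash
python3 -c "
from snap import *
go(.6575,.031,.155,-96.6)
snap('side','s17',(170,300,130,250),5)
"
```

```text
t 27.28 tcp [0.4639 0.2811 0.1419] [-179.83    0.23  -96.62] w 0.0297 F [-0.1  0.5 -1.8]
 shift [ 0.2261 -0.2212 -0.0134] rows 7.6 turn -0.0004 rows 0.0
```

View pics/s17.png

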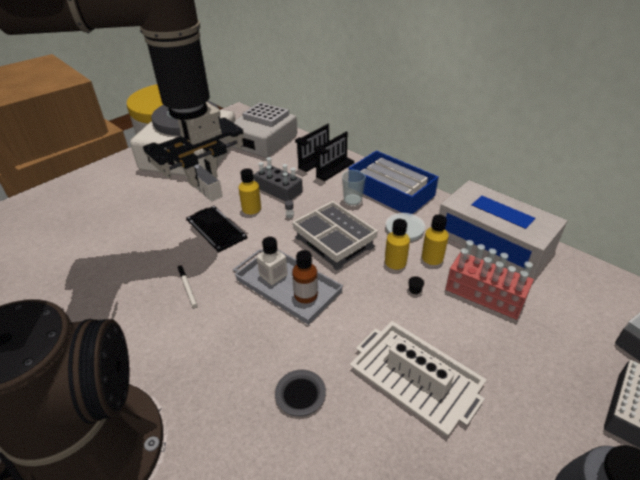

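Request:
{"op": "servo_tool", "data": {"grip": [1,1,1,1,1,1,1,1,1,1], "translation": [[0.012,-0.004,-0.01],[0.036,-0.015,-0.02],[0.065,-0.04,-0.025],[0.09,-0.066,-0.025],[0.115,-0.094,-0.025],[0.14,-0.122,-0.025],[0.165,-0.15,-0.02],[0.19,-0.18,-0.02],[0.21,-0.204,-0.015],[0.222,-0.217,-0.013]], "turn": [0,0,0,0,0,0,0,0,0,0]}}

```text
time_s: 28.17
tcp_pos: [0.6535, 0.0309, 0.1496]
eef_rot: [179.8, -0.1, -96.8]
contact_force: [-0.1, 0.8, -0.4]
gripper_width: 0.03
```

Request:
{"op": "servo_tool", "data": {"grip": [1,1,1], "translation": [[0,0,0],[0,0,0],[0,0,0]], "turn": [0,0,0]}}

```text
time_s: 28.42
tcp_pos: [0.6518, 0.0341, 0.1509]
eef_rot: [179.9, -0.0, -96.7]
contact_force: [-0.1, -0.4, -1.2]
gripper_width: 0.0303
```

```bash
python3 -c "
from snap import *
go(.6575,.031,.0605,-96.6)
snap('wrist','w18')
snap('side','s18')
"
```

```text
t 28.42 tcp [0.6518 0.0341 0.1509] [ 1.7989e+02 -3.0000e-02 -9.6680e+01] w 0.0303 F [-0.1 -0.4 -1.2]
 shift [ 0.0024 -0.0062  0.0904] rows 2.2 turn -0.0014 rows 0.0
```

View pics/w18.png

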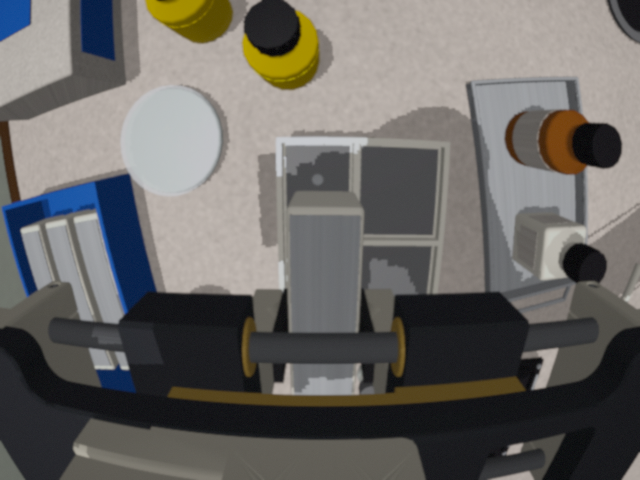

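Request:
{"op": "servo_tool", "data": {"grip": [1,1,1,1,1,1,1,1,1], "translation": [[0.001,-0.003,0],[0.002,-0.0055,0],[0.002,-0.0055,0.01],[0.002,-0.0055,0.03],[0.002,-0.0055,0.05],[0.002,-0.0055,0.062],[0.002,-0.0055,0.07],[0.002,-0.0055,0.07],[0.002,-0.0055,0.07]], "turn": [0,0,0,0,0,0,0,0,0]}}

```text
time_s: 29.27
tcp_pos: [0.6581, 0.0318, 0.0817]
eef_rot: [180.0, -0.0, -96.6]
contact_force: [-0.4, -0.6, -1.6]
gripper_width: 0.03
```

```bash
python3 -c "
from snap import *
go(.6575,.031,.0605,-96.6)
snap('wrist','w19')
snap('side','s19',(270,390,150,270),5)
"
```

```text
t 29.27 tcp [0.6581 0.0318 0.0817] [ 1.7998e+02 -3.0000e-02 -9.6630e+01] w 0.03 F [-0.4 -0.6 -1.6]
 shift [0.0008 0.0005 0.0212] rows 0.5 turn -0.0005 rows 0.0
```

View pics/w19.png

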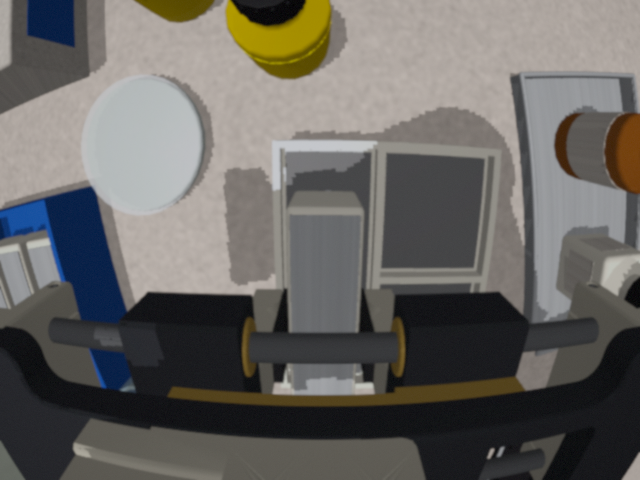

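View pics/s19c.png

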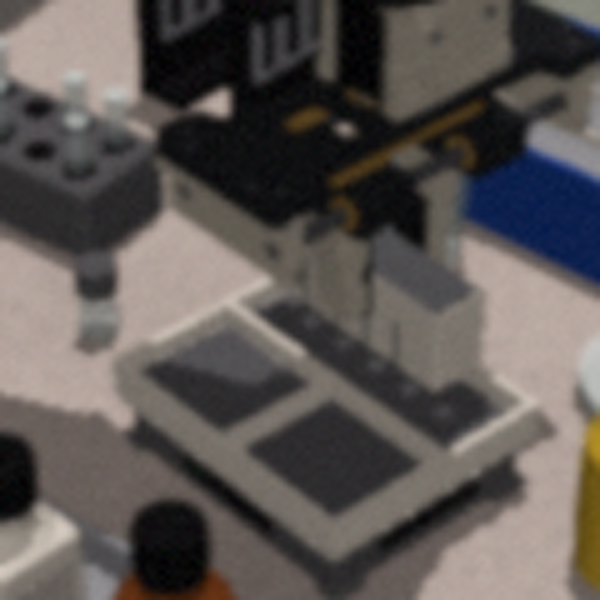

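Request:
{"op": "servo_tool", "data": {"grip": [1,1,1,1,1,1,1,1,1], "translation": [[0,0.001,0.005],[0,0.001,0.01],[0,0.001,0.014],[0,0.001,0.017],[0,0.001,0.019],[0,0.001,0.02],[0,0.001,0.0205],[0,0.001,0.0205],[0,0.001,0.0205]], "turn": [0,0,0,0,0,0,0,0,0]}}

```text
time_s: 30.12
tcp_pos: [0.6571, 0.0319, 0.0614]
eef_rot: [-180.0, 0.0, -96.6]
contact_force: [0.0, -0.2, 0.8]
gripper_width: 0.0299
```

Request:
{"op": "servo_tool", "data": {"grip": [1,1,1,1,1,1], "translation": [[0,0,0.0005],[0,0,0.001],[0,0,0.001],[0,0,0.0015],[0,0,0.0015],[0,0,0.0015]], "turn": [0,0,0,0,0,0]}}

```text
time_s: 30.62
tcp_pos: [0.6572, 0.0319, 0.0609]
eef_rot: [-179.9, 0.0, -96.6]
contact_force: [-4.0, 0.2, 7.9]
gripper_width: 0.0297
```

Seated (contact). Release and rise.

Request:
{"op": "servo_tool", "data": {"grip": [1,0,0,0,0,0,0,0,0,0], "translation": [[0,0,-0.0005],[0,0,-0.0005],[0,0,-0.0005],[0,0,-0.0005],[0,0,-0.0005],[0,0,-0.02],[0,0,-0.05],[0,0,-0.09],[0,0,-0.13],[0,0,-0.13]], "turn": [0,0,0,0,0,0,0,0,0,0]}}

```text
time_s: 31.45
tcp_pos: [0.6613, 0.0322, 0.1991]
eef_rot: [-179.3, 0.2, -96.6]
contact_force: [1.8, 0.2, 0.9]
gripper_width: 0.0436
```

```bash
python3 -c "
from snap import *
go(.4529,.0586,.19,-96.6)
snap('wrist','w20')
snap('side','s20',(220,400,150,330),3.3)
"
```

```text
t 31.45 tcp [0.6613 0.0322 0.1991] [-1.7927e+02  1.6000e-01 -9.6570e+01] w 0.0436 F [1.8 0.2 0.9]
 shift [-0.0024  0.2102  0.0064] rows 5.0 turn 0.0005 rows 0.0
```

View pics/w20.png

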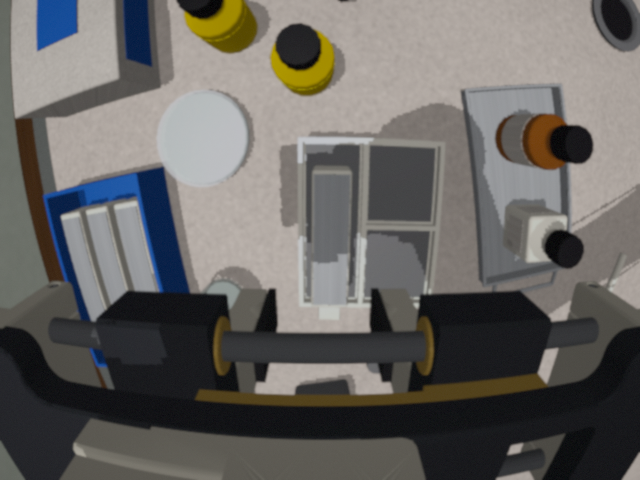

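View pics/s20c.png

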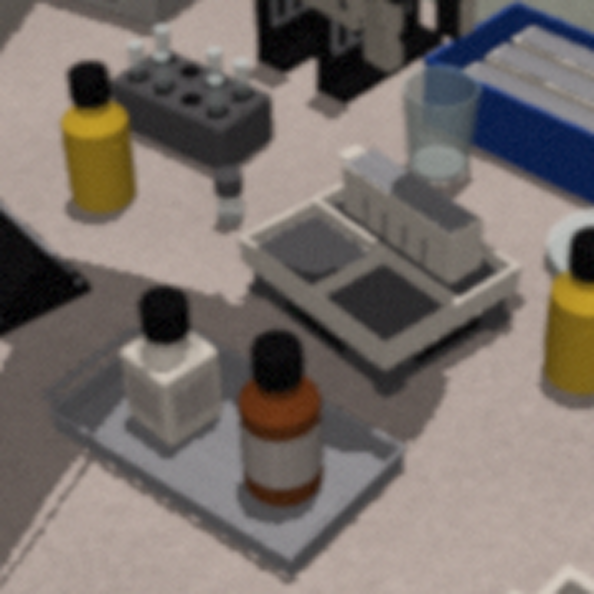

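Request:
{"op": "servo_tool", "data": {"grip": [-0.5,-0.5,-0.5,-0.5,-0.5,-0.5,-0.5,-0.5,-0.5,-0.5], "translation": [[0,0.025,0],[0,0.06,0],[-0.001,0.095,0],[-0.001,0.13,0],[-0.002,0.165,0],[-0.002,0.19,0],[-0.002,0.206,0],[-0.002,0.206,0],[-0.002,0.206,0],[-0.002,0.206,0]], "turn": [0,0,0,0,0,0,0,0,0,0]}}

```text
time_s: 32.38
tcp_pos: [0.4528, 0.0578, 0.1893]
eef_rot: [180.0, -0.0, -96.6]
contact_force: [-0.0, -0.4, 0.8]
gripper_width: 0.0658
```

```bash
python3 -c "
from snap import *
go(.4529,.0586,.0745,-96.6)
snap('wrist','w21')
"
```

```text
t 32.38 tcp [0.4528 0.0578 0.1893] [ 1.7998e+02 -2.0000e-02 -9.6620e+01] w 0.0658 F [-0.  -0.4  0.8]
 shift [-0.0009 -0.      0.1148] rows 2.8 turn -0.0004 rows 0.0
```

View pics/w21.png

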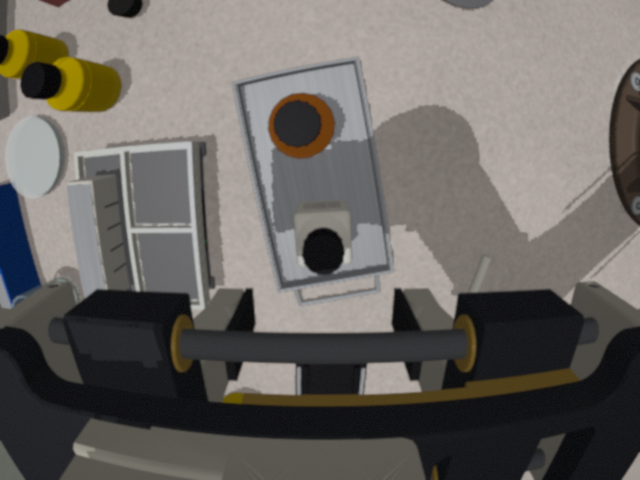

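Request:
{"op": "servo_tool", "data": {"grip": [-0.5,-0.5,-0.5,-0.5,-0.5,-0.5,-0.5,-0.5], "translation": [[0,0,0.03],[0,0,0.06],[0,0,0.085],[0,0,0.1],[0,0,0.11],[0,0,0.114],[0,0,0.114],[0,0,0.114]], "turn": [0,0,0,0,0,0,0,0]}}

```text
time_s: 33.1
tcp_pos: [0.4531, 0.0577, 0.0757]
eef_rot: [180.0, -0.0, -96.7]
contact_force: [0.7, 0.7, 0.7]
gripper_width: 0.0659
```

Request:
{"op": "servo_tool", "data": {"grip": [1,1,1,1,1,1,1,1], "translation": [[0,0,0],[0,0,0],[0,0,0],[0,0,0],[0,0,0],[0,0,0],[0,0,0],[0,0,0]], "turn": [0,0,0,0,0,0,0,0], "newtons": 20}}

```text
time_s: 33.77
tcp_pos: [0.4527, 0.0578, 0.0759]
eef_rot: [-180.0, 0.0, -96.6]
contact_force: [0.3, -0.7, 1.7]
gripper_width: 0.0296
```

Request:
{"op": "servo_tool", "data": {"grip": [1,1,1,1,1,1,1], "translation": [[0,0,-0.01],[0,0,-0.03],[0,0,-0.055],[0,0,-0.075],[0,0,-0.085],[0,0,-0.085],[0,0,-0.085]], "turn": [0,0,0,0,0,0,0]}}

```text
time_s: 34.35
tcp_pos: [0.4524, 0.0578, 0.1606]
eef_rot: [-180.0, 0.0, -96.7]
contact_force: [0.0, -0.1, -1.9]
gripper_width: 0.0294
```

```bash
python3 -c "
from snap import *
go(.6021,.0708,.155,-96.6)
"
```

```text
t 34.35 tcp [0.4524 0.0578 0.1606] [-1.7999e+02  4.0000e-02 -9.6660e+01] w 0.0294 F [ 0.  -0.1 -1.9]
 shift [-0.0303 -0.1472  0.0057] rows 3.6 turn -0.0011 rows 0.0
```

Request:
{"op": "servo_tool", "data": {"grip": [1,1,1,1,1,1,1,1,1,1], "translation": [[-0.003,-0.012,0],[-0.008,-0.035,0],[-0.013,-0.062,0],[-0.018,-0.09,0],[-0.024,-0.118,0],[-0.028,-0.136,0],[-0.03,-0.1465,0],[-0.03,-0.1465,0],[-0.03,-0.1465,0.005],[-0.03,-0.1465,0.005]], "turn": [0,0,0,0,0,0,0,0,0,0]}}

```text
time_s: 35.18
tcp_pos: [0.5999, 0.0702, 0.1539]
eef_rot: [179.8, -0.1, -96.7]
contact_force: [-0.1, -0.2, -1.7]
gripper_width: 0.0298
```

```bash
python3 -c "
from snap import *
go(.6021,.0708,.115,-96.6)
"
```

```text
t 35.18 tcp [0.5999 0.0702 0.1539] [ 1.7984e+02 -5.0000e-02 -9.6670e+01] w 0.0298 F [-0.1 -0.2 -1.7]
 shift [-0.0009 -0.0022  0.0389] rows 0.9 turn -0.0012 rows 0.0
```

Request:
{"op": "servo_tool", "data": {"grip": [1,1,1,1,1,1,1,1,1], "translation": [[-0.0005,-0.001,0.005],[-0.0005,-0.0015,0.015],[-0.0005,-0.0015,0.023],[-0.0005,-0.0015,0.03],[-0.0005,-0.0015,0.034],[-0.0005,-0.0015,0.036],[-0.0005,-0.0015,0.037],[-0.0005,-0.0015,0.037],[-0.0005,-0.0015,0.037]], "turn": [0,0,0,0,0,0,0,0,0]}}

```text
time_s: 35.93
tcp_pos: [0.6033, 0.071, 0.1191]
eef_rot: [-180.0, 0.0, -96.6]
contact_force: [0.0, -0.3, -1.5]
gripper_width: 0.0295
```

Request:
{"op": "servo_tool", "data": {"grip": [1,1,1,1,1,1,1,1], "translation": [[0,0.001,0.001],[0,0.001,0.002],[0,0.001,0.003],[0,0.001,0.004],[0,0.001,0.0047],[0,0.001,0.0053],[0,0.001,0.0053],[0,0.001,0.0053]], "turn": [0,0,0,0,0,0,0,0]}}

```text
time_s: 36.6
tcp_pos: [0.6023, 0.071, 0.1139]
eef_rot: [-180.0, 0.0, -96.6]
contact_force: [-0.9, -0.5, 3.7]
gripper_width: 0.0298
```

Request:
{"op": "servo_tool", "data": {"grip": [0,0,0,0,0,0,0,0,0], "translation": [[0,0,0],[0,0,0],[0,0,0],[0,0,0],[0,0,-0.015],[0,0,-0.04],[0,0,-0.07],[0,0,-0.08],[0,0,-0.08]], "turn": [0,0,0,0,0,0,0,0,0]}}

```text
time_s: 37.35
tcp_pos: [0.6039, 0.0715, 0.197]
eef_rot: [-179.7, 0.1, -96.6]
contact_force: [0.5, 0.3, 0.1]
gripper_width: 0.0434
```

```bash
python3 -c "
from snap import *
go(.4594,-.0315,.19,-96.6)
snap('side','s22',(220,400,150,330),3.3)
"
```

```text
t 37.35 tcp [0.6039 0.0715 0.197 ] [-1.7969e+02  1.3000e-01 -9.6620e+01] w 0.0434 F [0.5 0.3 0.1]
 shift [0.119  0.1317 0.006 ] rows 4.3 turn -0.0003 rows 0.0
```

View pics/s22c.png

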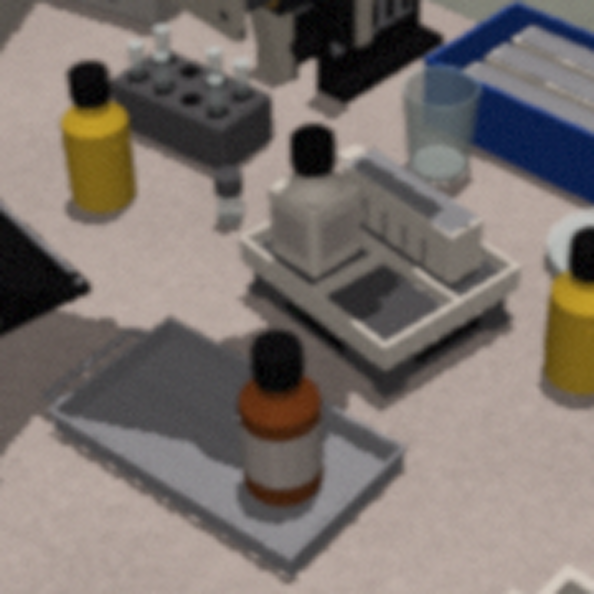

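Square bottle is back and upright. Now the round one.

Request:
{"op": "servo_tool", "data": {"grip": [-0.5,-0.5,-0.5,-0.5,-0.5,-0.5,-0.5,-0.5,-0.5], "translation": [[0.012,0.014,0],[0.04,0.044,0],[0.068,0.074,0],[0.092,0.102,0],[0.11,0.121,0.003],[0.118,0.13,0.005],[0.118,0.13,0.005],[0.118,0.13,0.005],[0.118,0.13,0.005]], "turn": [0,0,0,0,0,0,0,0,0]}}

```text
time_s: 38.15
tcp_pos: [0.4602, -0.0308, 0.1883]
eef_rot: [-180.0, -0.0, -96.6]
contact_force: [0.1, 0.3, 0.3]
gripper_width: 0.0655
```

```bash
python3 -c "
from snap import *
go(.4594,-.0315,.0855,-96.6)
snap('wrist','w23')
"
```

```text
t 38.15 tcp [ 0.4602 -0.0308  0.1883] [-1.800e+02 -1.000e-02 -9.664e+01] w 0.0655 F [0.1 0.3 0.3]
 shift [0.0008 0.0007 0.1028] rows 2.5 turn -0.0007 rows 0.0
```

View pics/w23.png

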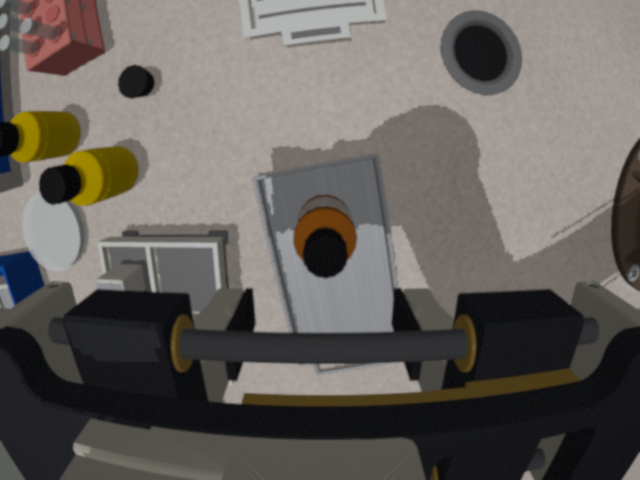

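Request:
{"op": "servo_tool", "data": {"grip": [-0.5,-0.5,-0.5,-0.5,-0.5,-0.5,-0.5,-0.5], "translation": [[0,0,0.03],[0,0.001,0.055],[0.001,0.001,0.075],[0.001,0.001,0.09],[0.001,0.001,0.099],[0.001,0.001,0.102],[0.001,0.001,0.102],[0.001,0.001,0.102]], "turn": [0,0,0,0,0,0,0,0]}}

```text
time_s: 38.87
tcp_pos: [0.459, -0.0317, 0.0869]
eef_rot: [-180.0, -0.0, -96.6]
contact_force: [-0.2, 0.7, 0.4]
gripper_width: 0.0659
```

Request:
{"op": "servo_tool", "data": {"grip": [1,1,1,1,1,1,1,1], "translation": [[0,0,0],[0,0,0],[0,0,0],[0,0,0],[0,0,0],[0,0,0],[0,0,0],[0,0,0]], "turn": [0,0,0,0,0,0,0,0], "newtons": 20}}

```text
time_s: 39.53
tcp_pos: [0.4584, -0.032, 0.0866]
eef_rot: [-180.0, 0.0, -96.6]
contact_force: [0.5, 0.5, 1.1]
gripper_width: 0.0292
```

Request:
{"op": "servo_tool", "data": {"grip": [1,1,1,1,1,1,1], "translation": [[0,0,-0.01],[0,0,-0.03],[0,0,-0.055],[0,0,-0.075],[0,0,-0.085],[0,0,-0.085],[0,0,-0.085]], "turn": [0,0,0,0,0,0,0]}}

```text
time_s: 40.12
tcp_pos: [0.458, -0.0319, 0.1712]
eef_rot: [-180.0, 0.0, -96.7]
contact_force: [-0.1, 0.0, -2.8]
gripper_width: 0.0297
```

```bash
python3 -c "
from snap import *
go(.5934,.0014,.17,-96.6)
"
```

```text
t 40.12 tcp [ 0.458  -0.0319  0.1712] [-1.7999e+02  4.0000e-02 -9.6660e+01] w 0.0297 F [-0.1  0.  -2.8]
 shift [-0.0488 -0.1306  0.0013] rows 3.3 turn -0.001 rows 0.0
```

Request:
{"op": "servo_tool", "data": {"grip": [1,1,1,1,1,1,1,1,1,1], "translation": [[-0.005,-0.012,0],[-0.013,-0.034,0],[-0.022,-0.058,0],[-0.031,-0.083,0],[-0.04,-0.106,0],[-0.046,-0.122,0],[-0.0488,-0.1306,0],[-0.0488,-0.1306,0.005],[-0.0488,-0.1306,0.015],[-0.0488,-0.1306,0.02]], "turn": [0,0,0,0,0,0,0,0,0,0]}}

```text
time_s: 40.95
tcp_pos: [0.5917, 0.001, 0.149]
eef_rot: [179.8, -0.0, -96.7]
contact_force: [0.3, -0.7, -3.1]
gripper_width: 0.0295
```

Request:
{"op": "servo_tool", "data": {"grip": [1,1,1], "translation": [[0,0,0.002],[0,0,0.002],[0,0,0.002]], "turn": [0,0,0]}}

```text
time_s: 41.2
tcp_pos: [0.5932, 0.0012, 0.1496]
eef_rot: [-180.0, -0.0, -96.6]
contact_force: [0.1, 0.1, -2.3]
gripper_width: 0.0298
```

```bash
python3 -c "
from snap import *
go(.5934,.0014,.125,-96.6)
"
```

```text
t 41.2 tcp [0.5932 0.0012 0.1496] [-179.99   -0.    -96.64] w 0.0298 F [ 0.1  0.1 -2.3]
 shift [-0.0002 -0.0002  0.0246] rows 0.6 turn -0.0007 rows 0.0
```

Request:
{"op": "servo_tool", "data": {"grip": [1,1,1,1,1,1,1,1,1,1], "translation": [[0,0,0.006],[0,0,0.012],[0,0,0.017],[0,0,0.02],[0,0,0.022],[0,0,0.0235],[0,0,0.0245],[0,0,0.025],[0,0,0.025],[0,0,0.025]], "turn": [0,0,0,0,0,0,0,0,0,0]}}

```text
time_s: 42.03
tcp_pos: [0.5937, 0.0014, 0.1247]
eef_rot: [-180.0, 0.0, -96.6]
contact_force: [-0.1, -0.2, -0.9]
gripper_width: 0.0298
```

Request:
{"op": "servo_tool", "data": {"grip": [1,1,1,1,1], "translation": [[0,0,0.0004],[0,0,0.0007],[0,0,0.001],[0,0,0.001],[0,0,0.001]], "turn": [0,0,0,0,0]}}

```text
time_s: 42.45
tcp_pos: [0.594, 0.0013, 0.1246]
eef_rot: [-179.9, 0.0, -96.6]
contact_force: [-2.2, 0.1, 6.8]
gripper_width: 0.0295
```

Touching; release, rise and clear the view.

Request:
{"op": "servo_tool", "data": {"grip": [1,0,0,0,0,0,0,0,0], "translation": [[0,0,-0.0005],[0,0,-0.0005],[0,0,-0.0005],[0,0,-0.0005],[0,0,-0.0005],[0,0,-0.02],[0,0,-0.05],[0,0,-0.08],[0,0,-0.1]], "turn": [0,0,0,0,0,0,0,0,0]}}

```text
time_s: 43.2
tcp_pos: [0.5944, 0.0013, 0.2262]
eef_rot: [-179.9, 0.0, -96.6]
contact_force: [-0.1, -0.5, 0.4]
gripper_width: 0.0436
```

Request:
{"op": "servo_tool", "data": {"grip": [0,0,0,0,0,0,0,0,0,0], "translation": [[-0.02,0.01,-0.02],[-0.05,0.02,-0.02],[-0.085,0.03,-0.02],[-0.12,0.04,-0.02],[-0.155,0.05,-0.02],[-0.19,0.06,-0.02],[-0.225,0.07,-0.02],[-0.26,0.08,-0.02],[-0.29,0.09,-0.02],[-0.31,0.1,-0.02]], "turn": [0,0,0,0,0,0,0,0,0,0]}}

```text
time_s: 44.03
tcp_pos: [0.5296, 0.3236, 0.243]
eef_rot: [180.0, -0.0, -96.6]
contact_force: [0.8, -0.4, -0.1]
gripper_width: 0.0439
```

Request:
{"op": "servo_tool", "data": {"grip": [0,0,0,0,0,0], "translation": [[0,0,0],[0,0,0],[0,0,0],[0,0,0],[0,0,0],[0,0,0]], "turn": [0,0,0,0,0,0]}}

```text
time_s: 44.53
tcp_pos: [0.5305, 0.32, 0.2436]
eef_rot: [-180.0, 0.0, -96.7]
contact_force: [-0.8, -0.1, -0.8]
gripper_width: 0.0438
```

```bash
python3 -c "
from snap import *
go(.5934,.0014,.125,-96.6)
snap('top','t30',(265,365,190,265),8)
snap('side','s30')
"
```

```text
t 44.53 tcp [0.5305 0.32   0.2436] [-1.7999e+02  1.0000e-02 -9.6710e+01] w 0.0438 F [-0.8 -0.1 -0.8]
 shift [ 0.3091 -0.0997  0.1186] rows 8.3 turn -0.002 rows 0.0
```

View pics/t30c.png

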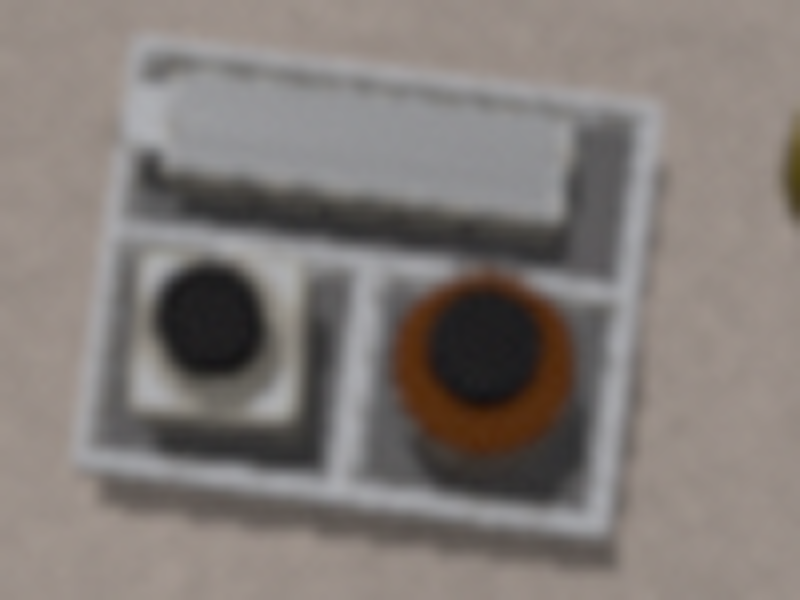

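View pics/s30.png

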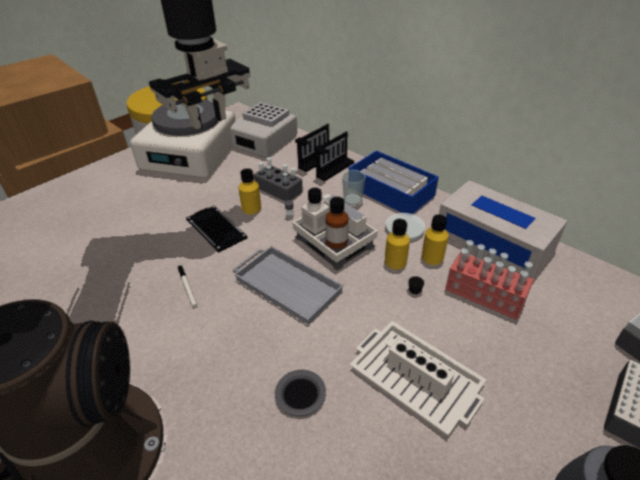

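View pics/t30.png

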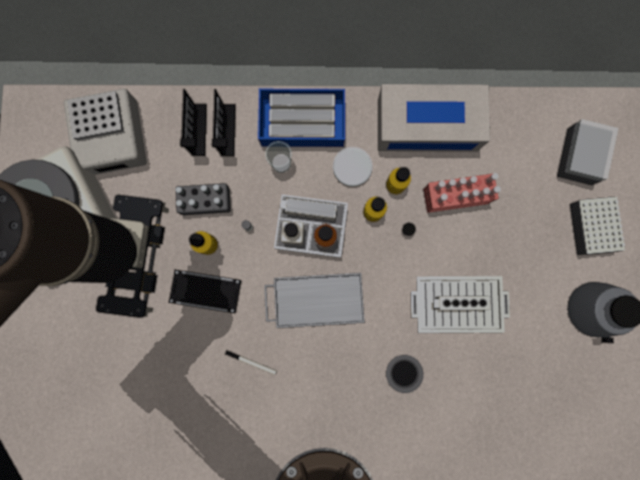

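```bash
python3 -c "
from plant import order
print(order.close_job())"
```

```text
the job is handed in; nothing more can be done
None
```

The cartridge swap is finished and the job is handed in at about 44.6 s of the 120 s allowed. `close_job` returns no verdict, so what follows rests on my own checks.

- **Order of work:** I stood both bottles on the steel tray. The spent cartridge then went into the discard tray and the fresh one into the back lane. Last, I put the square bottle back in the left well and the round bottle in the right.
- **Extra step:** Before anything else, I pushed the fresh cartridge about 13 mm forward within its cradle with the closed fingers. That kept the gripper body clear of the yellow bottle beside the cradle, which did not move in the images.
- **Setting down:** I lowered each item until it touched, then released it. The touch forces were 3 to 8 N, except for the round bottle on the steel tray, which I pressed to about 21 N before backing off.
- **Final images:**
  - Both caps are within about 1 mm of their starting positions, and both bottles are upright.
  - The fresh cartridge lies flat in the lane, where the spent one was.
  - The spent cartridge is upright near the centre of the discard tray.
  - Both tube racks appear unmoved, and the gripper is open and clear of everything.
- **Disagreements:** Wrist and top camera readings differed by a few mm, mainly for points read at the edge of the fisheye picture. No final check failed.

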